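Sort the sherd pans and hang them up

TASK

Empty the three white finds pans: tip their sherds (a pan may hold two, one or none) from low over the crate so that they slide in without a hard fall, black ware into the grey crate and red ware into the red crate; never pick sherds out of a pan with the fingers, though one spilled on the bench may be picked up. Hang every emptied pan level by its handle on the rack, one pan to a hook, the bar seated in the dips of both prongs, and leave the jar, the bowl and the brush alone.

Things in the scene. Friction and masses are not known exactly. Their poses are not given: they have to be found in the camera images.
- pan_a: white enamel finds pan, blue rim, for near-black sherds: holds two, one or none. 120 mm long (x), 100 mm wide (y), 0.26 kg; floor 3 mm thick; walls 34 mm high on both long sides and at the back (+x end). The front (-x end) is open: tipped front down by some 60 degrees, pieces slide out over that edge. Fixed arched handle over the middle (see its grip). Origin: centre of the underside, z up
- pan_a_grip (a point): handle of pan_a: centre of its steel cross bar, 9 mm thick along y, straight for y within +-43 mm, 110 mm above the pan's origin; uprights at y = +-51 mm. Round this point sits a flat-sided wooden grip: 14 mm thick (x), 30 mm long (y), from 7 mm below to 13 mm above the bar's centre. Axes as the pan's
- pan_b: white enamel finds pan, blue rim, for brick-red sherds: holds two, one or none. 120 mm long (x), 100 mm wide (y), 0.26 kg; floor 3 mm thick; walls 34 mm high on both long sides and at the back (+x end). The front (-x end) is open: tipped front down by some 60 degrees, pieces slide out over that edge. Fixed arched handle over the middle (see its grip). Origin: centre of the underside, z up
- pan_b_grip (a point): handle of pan_b: centre of its steel cross bar, 9 mm thick along y, straight for y within +-43 mm, 110 mm above the pan's origin; uprights at y = +-51 mm. Round this point sits a flat-sided wooden grip: 14 mm thick (x), 30 mm long (y), from 7 mm below to 13 mm above the bar's centre. Axes as the pan's
- pan_c: white enamel finds pan, blue rim, for near-black sherds: holds two, one or none. 120 mm long (x), 100 mm wide (y), 0.26 kg; floor 3 mm thick; walls 34 mm high on both long sides and at the back (+x end). The front (-x end) is open: tipped front down by some 60 degrees, pieces slide out over that edge. Fixed arched handle over the middle (see its grip). Origin: centre of the underside, z up
- pan_c_grip (a point): handle of pan_c: centre of its steel cross bar, 9 mm thick along y, straight for y within +-43 mm, 110 mm above the pan's origin; uprights at y = +-51 mm. Round this point sits a flat-sided wooden grip: 14 mm thick (x), 30 mm long (y), from 7 mm below to 13 mm above the bar's centre. Axes as the pan's
- sherd_a1: near-black pottery sherd that starts in pan_a; a chunky slab 58 mm long (x), 36 mm wide (y), 22 mm thick (z), 0.07 kg; may be absent. Origin: centre of its underside as built
- sherd_a2: near-black pottery sherd that starts in pan_a; a chunky slab 58 mm long (x), 36 mm wide (y), 22 mm thick (z), 0.07 kg; may be absent. Origin: centre of its underside as built
- sherd_b1: brick-red pottery sherd that starts in pan_b; a chunky slab 58 mm long (x), 36 mm wide (y), 22 mm thick (z), 0.07 kg; may be absent. Origin: centre of its underside as built
- sherd_b2: brick-red pottery sherd that starts in pan_b; a chunky slab 58 mm long (x), 36 mm wide (y), 22 mm thick (z), 0.07 kg; may be absent. Origin: centre of its underside as built
- sherd_c1: near-black pottery sherd that starts in pan_c; a chunky slab 58 mm long (x), 36 mm wide (y), 22 mm thick (z), 0.07 kg; may be absent. Origin: centre of its underside as built
- sherd_c2: near-black pottery sherd that starts in pan_c; a chunky slab 58 mm long (x), 36 mm wide (y), 22 mm thick (z), 0.07 kg; may be absent. Origin: centre of its underside as built
- grey_crate: open grey plastic crate for the near-black sherds, 170 x 170 mm outside, 75 mm high, walls and floor 5 mm, 0.9 kg, loose on the bench; starts to the left or right of the pans. Origin: centre of the underside
- red_crate: open red plastic crate for the brick-red sherds, same size as the grey one; starts on the other side. Origin: centre of the underside
- rack: fixed hanging rack behind the pans: aluminium rail 16 mm thick along y, axis 200 mm above the bench, on two posts at y = +-215 mm (tops at 221 mm, nothing is higher), with three double hooks 130 mm apart pointing to -x (to the robot). The rail leaves room to open the gripper only part way (about 45 mm) over a hook. Origin: on the bench below the middle of the rail
- hook_1 (a point): left (+y) double hook: two steel prongs 7 mm thick, 26 mm to either side of this point in y (the fingers fit between). They run out from the rail (60 mm behind this point, +x), dip in a V 10 mm deep and 30 mm long, then turn up to tips 34 mm above this point at x = -28 mm. The point is on the prongs' axis at the bottom of the dip, 190 mm above the bench; a seated bar's centre is 10 mm higher
- hook_2 (a point): middle double hook: two steel prongs 7 mm thick, 26 mm to either side of this point in y (the fingers fit between). They run out from the rail (60 mm behind this point, +x), dip in a V 10 mm deep and 30 mm long, then turn up to tips 34 mm above this point at x = -28 mm. The point is on the prongs' axis at the bottom of the dip, 190 mm above the bench; a seated bar's centre is 10 mm higher
- hook_3 (a point): right (-y) double hook: two steel prongs 7 mm thick, 26 mm to either side of this point in y (the fingers fit between). They run out from the rail (60 mm behind this point, +x), dip in a V 10 mm deep and 30 mm long, then turn up to tips 34 mm above this point at x = -28 mm. The point is on the prongs' axis at the bottom of the dip, 190 mm above the bench; a seated bar's centre is 10 mm higher
- jar: bystander: black pottery jar, 124 mm across, 122 mm high, behind on the left; leave alone
- bowl: bystander: red pottery bowl, 110 mm across, 50 mm high, behind on the right; leave alone
- brush: bystander: cleaning brush with a wooden handle, lying on the bench behind the rack; leave alone
Mind the look-alikes: they are no part of the job. Leave any blue look-alike of the sherd_b2 alone. Leave any turquoise look-alike of the sherd_a2 alone.

How it is judged:
By the outcome, as a careful person would: the job done as asked, in the order asked, and still so for the second after the job is handed in, with the robot touching nothing.
Of sherd_a1, sherd_a2, sherd_b1, sherd_b2, sherd_c1, sherd_c2 only 4 to 6 are there at a start; the rules pass over those that are not, and their reading is None.
At some moment in a run one of pan_a, pan_b, pan_c, grey_crate, red_crate may be knocked a few centimetres aside while the robot is not near it.
It also fails if it takes over 208 s, if anything falls off the work surface, if the arm or the gripper's body presses on something with over 40 N, if the wrist force passes 120 N, or if a joint passes its speed limit or range.

ROBOT

A 6-joint arm with a two-finger parallel gripper is mounted at the origin on the work surface. World frame = base frame: x ahead of the robot, y to its left, z up, the work surface at z = 0. Lengths are in m, angles in rad, forces in N, time in s.
With the tool pointing down it reaches from about 0.225 to 0.875 m from the base axis. Payload 3.4 kg.
Tool frame: the origin (TCP) lies at the very end of the fingers, on their centre line; the grasp point (between the pads) lies 19 mm behind it (manip.tcp_to_grasp is the distance from the TCP to the grasp point, in m); z points along the fingers, y is the line along which they close (so a half turn about z gives the same grasp; the last joint's range is limited). The gripper opens to 85 mm and grips with 20 to 120 N. Pads are 22 mm wide; open, the fingers measure 114 mm over their backs; the gripper's body (76 mm by 85 mm) begins 54 mm behind the grasp point. The pads swing forward as they close: fully open they stand 13 mm farther back than shut.
Start: joints at [1.183, 0.276, 1.505, -0, 1.361, -0.121], TCP at [0.152, 0.555, 0.231] pointing down, gripper open.
Joint ranges: [-2.89, 2.89], [-0.75, 2.08], [0.22, 2.7], [-1.18, 4.32], [0.11, 2.71], [-2.7, 2.7]. Speed limits (rad/s): [2.57, 2.57, 3.14, 3.14, 3.14, 3.14].

INTERFACE

Orientations are given as a unit quaternion [w, x, y, z].
In Python, from rig import status, get_image, job, manip gives the robot as it stands.
- The arm moves only by the tool apply_moves, never from a script. Its arguments are lists of equal length, an entry for each row: "xyz": the shift along the tool's x, y, z each as a share of 0.3 m, from -1 to 1, a list of three; "rot": the turn, a rotation vector about the tool's x, y, z each as a share of 60 degrees, from -1 to 1, a list of three; "hand": the opening, from -1 (shut) to 1 (fully open). A call has 1 to 8 rows; each row shifts and turns the commanded pose from where the row before left it, along the tool's axes as they then stand; what a row does not reach is not made up. A row lasts 1/8 s, in which the tool goes at most 62.5 mm and 10.7 degrees, less where a joint would pass 70% of its speed; a pose out of reach is approached as far as the arm can. A call with a number of a shift or a turn outside -1 to 1 is refused whole. A call with a gripper value outside its range is refused whole. The fingers move at their own pace and stop on an object; "force" is the grip in N (left out, the last holds). Time passes only in rows, so rows that do not move let the fingers close. It gives the time, the measured TCP pose, the force, the opening and the grip force at its end, in the units of the state.
- status.get_state(): the state, without advancing time (a new reading comes with each control period).
- get_image(name): name is "side" or "top" or "wrist"; returns a dict with "pixels" (384x512x3 uint8, red, green, blue), "fovy" (degrees; the focal length in pixels is half the picture's height over the tangent of half this angle, whatever the lens; pixels are square), "cx", "cy" (the principal point, pixels), "dist" ([k1, k2, p1, p2, k3] as OpenCV has them; the pictures are not rectified), "origin" and "orientation" of the camera in the world; the wrist camera has in their place "tool_from_camera" (4x4, takes a point from camera to tool coordinates, whose origin is the TCP and whose axes are the flange's). Camera axes: x right, y down, z forward; pixel columns grow to the right and rows downward; lengths in m; the calibration is good to about 2 mm. A picture is of the moment at which its call begins: read the wrist's pose just before it. There is no depth.
- job.sign_off(): hands the job in; it is judged then, once.
The state is a dict: "clock": time; "qpos": joint angles; "qd": joint speeds; "effort": joint torques, N m; "position": TCP position; "ee_rot": TCP orientation; "contact_force": force on the tool from outside, world axes, zero at the start; "moment": the same for the moment, N m; "width": finger opening in m; "gripper_force": force on a finger pad.
Only numpy, scipy, OpenCV 4.12 (cv2) and the standard library are available. Lean on these libraries where they do the work, as an engineer would, in place of code of your own. Each camera call takes 0.05 s, during which the arm holds its last target. There are 200 camera calls.

## Working session

There is one attempt and no reset: what is moved stays moved. The work goes in short steps, Python scripts to look and compute and a tool call to move; the robot and the scene stay as the last step left them, time stands still between calls to the robot, and variables do not carry over. Pictures are saved under pics/ and viewed, at most 14 in all, crops included, and the job is handed in when it is done.

Besides the shell and the picture viewer there is one more tool, called after "Request:" by a JSON object that holds its "method" and its "body". apply_moves: Moves the arm, as the interface text tells. Its arguments: {"type":"object","properties":{"xyz":{"type":"array","items":{"type":"array","items":{"type":"number","minimum":-1,"maximum":1}}},"rot":{"type":"array","items":{"type":"array","items":{"type":"number","minimum":-1,"maximum":1}}},"hand":{"type":"array","items":{"type":"number"}},"force":{"type":"number"}},"required":["xyz","rot","hand"]}

```bash
ls; mkdir -p pics
python3 - <<'E'
from rig import status,get_image,job,manip
import cv2,numpy as np
print(status.get_state())
for n in ["top","side"]:
    g=get_image(n); cv2.imwrite(f"pics/{n}0.png",cv2.resize(g["pixels"][:,:,::-1],(800,600)))
    print(n,{k:v for k,v in g.items() if k!="pixels"})
g=get_image("wrist");print({k:v for k,v in g.items() if k!="pixels"}, manip.tcp_to_grasp)
E
```

```text
pics
{'clock': 0.0, 'qpos': array([ 1.18300667e+00,  2.76637552e-01,  1.50616247e+00, -2.81778931e-05,
        1.36066379e+00, -1.21006843e-01]), 'qd': array([ 0.0008405 , -0.00071718,  0.00039928,  0.00098402, -0.00023951,
        0.00180439]), 'effort': array([-9.72027156e-04, -4.16783023e+01, -2.45808256e+01, -1.46634090e-05,
        1.08096673e-02,  2.26440886e-05]), 'position': array([0.15140463, 0.5541615 , 0.23040374]), 'ee_rot': array([-2.22117566e-04,  1.32993197e-01,  9.91116509e-01, -9.08933407e-04]), 'contact_force': array([-0.26576374, -0.57911482,  0.58851854]), 'moment': array([ 0.00377367,  0.04054838, -0.00259667]), 'gripper_force': 0.0, 'width': 0.08535123916225247}
top {'fovy': 50.17227445514293, 'cx': 253.15863272686883, 'cy': 194.78115054642316, 'dist': array([0.02286132, 0.        , 0.        , 0.        , 0.        ]), 'origin': array([0.26638996, 0.00990621, 1.35893602]), 'orientation': array([-0.08346188,  0.70896744, -0.69507855,  0.08523546])}
side {'fovy': 55.061219673297146, 'cx': 254.9401874074783, 'cy': 192.66322880582922, 'dist': array([-0.02444897,  0.        ,  0.        ,  0.        ,  0.        ]), 'origin': array([ 0.43617076, -0.62536419,  0.89124259]), 'orientation': array([-0.33953098,  0.9349084 , -0.09934953,  0.02818998])}
{'fovy': 65.67129225933829, 'cx': 260.297761700508, 'cy': 196.07957143479715, 'dist': array([-0.04988508,  0.        ,  0.        ,  0.        ,  0.        ]), 'tool_from_camera': array([[-1.01801735e-03, -9.53835960e-01, -3.00326364e-01,
         7.77212810e-02],
       [ 9.99998533e-01, -5.57353672e-04, -1.61954440e-03,
        -5.54570337e-04],
       [ 1.37739168e-03, -3.00327572e-01,  9.53835128e-01,
        -1.42847615e-01],
       [ 0.00000000e+00,  0.00000000e+00,  0.00000000e+00,
         1.00000000e+00]])} 0.0187
```

View pics/top0.png

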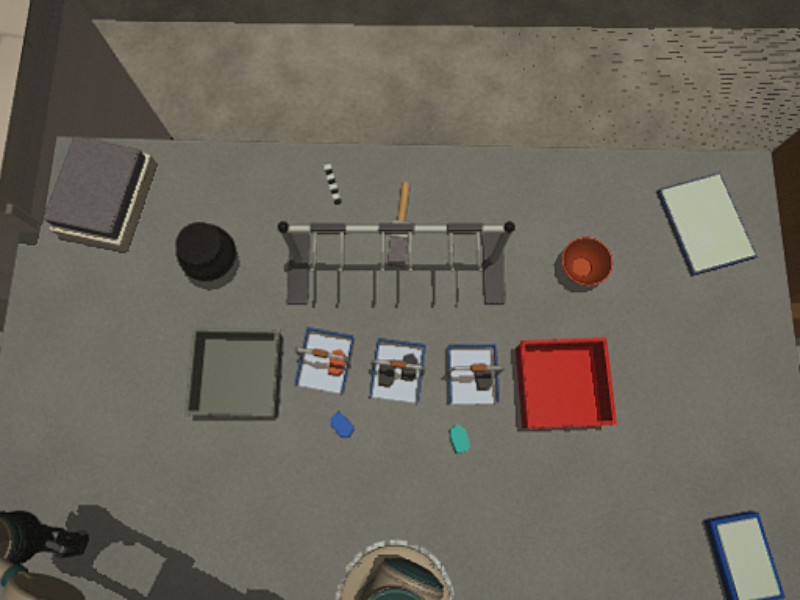

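View pics/side0.png

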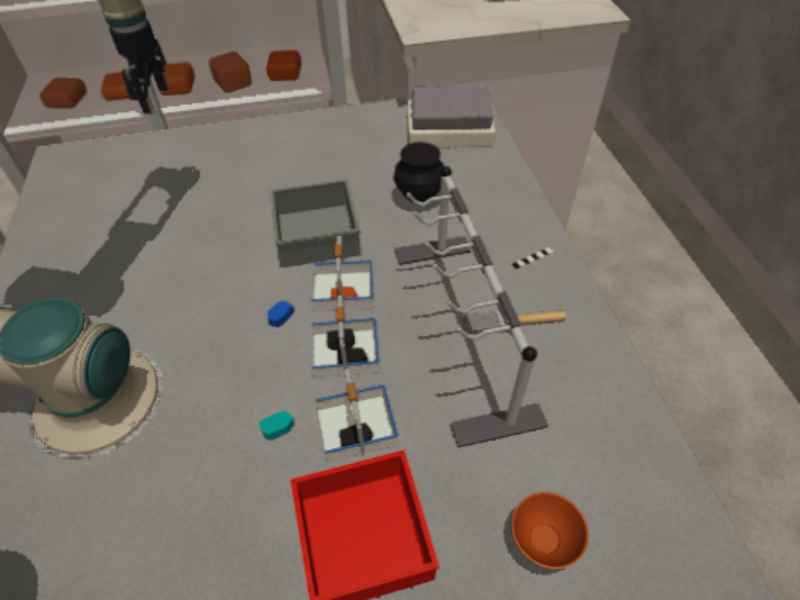

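The top view (800 px scale) shows a red-sherd pan at (325,360), a black pan with two sherds at (397,370) and a black pan with one at (473,372). The grey crate is at (236,375), the red crate at (566,384) and the rail runs from (283,227) to (510,227). Blue (342,425) and turquoise (460,438) slabs lie on the bench and are decoys. I'll enlarge the pan area next.

```bash
cat > h.py <<'E'
from rig import status,get_image,job,manip
import cv2,numpy as np
from scipy.spatial.transform import Rotation as R
def q(w): return R.from_quat([w[1],w[2],w[3],w[0]])
def cam(g,st=None):
    f=192/np.tan(np.radians(g["fovy"]/2)); K=np.array([[f,0,g["cx"]],[0,f,g["cy"]],[0,0,1]])
    if "origin" in g: Rm=q(g["orientation"]).as_matrix(); t=np.array(g["origin"])
    else:
        T=g["tool_from_camera"]; Rt=q(st["ee_rot"]).as_matrix(); Rm=Rt@T[:3,:3]; t=Rt@T[:3,3]+st["position"]
    return K,np.array(g["dist"]),Rm,t
def ray(c,uv):
    K,d,Rm,t=c; n=cv2.undistortPoints(np.array(uv,float).reshape(-1,1,2),K,d).reshape(-1,2)
    return (Rm@np.c_[n,np.ones(len(n))].T).T
def onz(c,uv,z):
    r=ray(c,uv); t=c[3]; return t+r*((np.asarray(z)-t[2])/r[:,2])[:,None]
def proj(c,P):
    K,d,Rm,t=c; rv=cv2.Rodrigues(Rm.T)[0]; return cv2.projectPoints(np.array(P,float).reshape(-1,1,3),rv,-Rm.T@t,K,d)[0].reshape(-1,2)
def grab(n):
    st=status.get_state(); g=get_image(n); return g["pixels"],cam(g,st),st
E
python3 - <<'E'
from h import *
im,c,_=grab("top")
cv2.imwrite("pics/crop1.png",cv2.resize(im[205:285,180:325,::-1],None,fx=5.5,fy=5.5,interpolation=cv2.INTER_CUBIC))
s=0.64
for n,uv,z in [("gripL",(319,352),.123),("gripM",(401,363),.123),("gripR",(480,367),.123),("railL",(283,227),.2),("railR",(510,227),.2),
  ("greyTL",(195,331),.075),("greyTR",(281,331),.075),("greyBL",(190,418),.075),("greyBR",(278,418),.075),
  ("redTL",(519,341),.075),("redTR",(606,338),.075),("redBL",(519,430),.075),("redBR",(615,424),.075),("blue",(342,425),.02),("turq",(460,438),.02),("jar",(206,248),.1),("bowl",(587,261),.04)]:
    print(n,onz(c,[(uv[0]*s,uv[1]*s)],z)[0].round(3))
E
```

```text
gripL [0.469 0.157 0.123]
gripM [ 0.451 -0.003  0.123]
gripR [ 0.446 -0.156  0.123]
railL [0.697 0.228 0.2  ]
railR [ 0.706 -0.207  0.2  ]
greyTL [0.515 0.416 0.075]
greyTR [0.519 0.242 0.075]
greyBL [0.341 0.41  0.075]
greyBR [0.344 0.237 0.075]
redTL [ 0.508 -0.243  0.075]
redTR [ 0.518 -0.42   0.075]
redBL [ 0.33  -0.238  0.075]
redBR [ 0.346 -0.427  0.075]
blue [0.336 0.115 0.02 ]
turq [ 0.314 -0.127  0.02 ]
jar [0.685 0.402 0.1  ]
bowl [ 0.692 -0.4    0.04 ]
```

View pics/crop1.png

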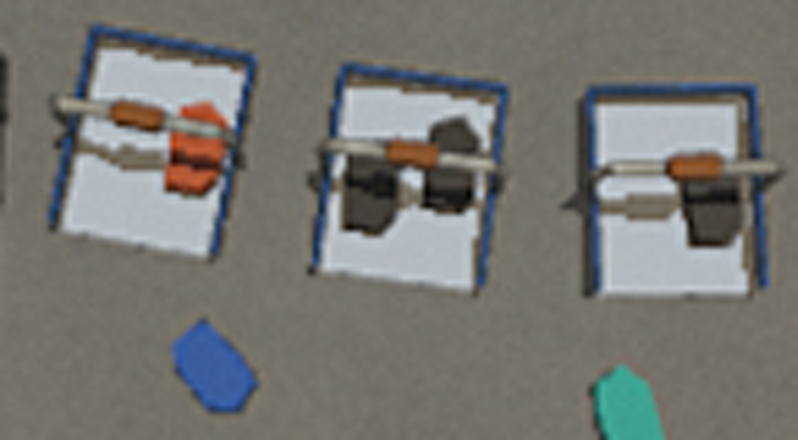

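Run:
```python
from h import *
im,c,st=grab("top")
f=lambda u,z:onz(c,[(180+(u[0]+.0)/5.5-.4,205+u[1]/5.5-.4)],z)[0]
for n,g,b1,b2,r1,r2 in [("L",(138,115),(60,104),(235,137),(95,32),(253,62)),("M",(412,153),(325,147),(498,168),(345,72),(505,92)),("R",(695,166),(598,170),(778,168),(590,93),(754,91))]:
    G=f(g,.121);B1=f(b1,.11);B2=f(b2,.11);R1=f(r1,.034);R2=f(r2,.034)
    y=lambda a,b:np.degrees(np.arctan2(-(a-b)[0],(a-b)[1]))
    m=(R1+R2)/2; yaw=np.radians(y(R1,R2)); cen=m[:2]-.059*np.array([np.cos(yaw),np.sin(yaw)])
    print(n,"grip",G.round(4),"bar",B1.round(4),B2.round(4),"len",np.linalg.norm(B1-B2).round(4),"yawbar",y(B1,B2).round(1),"rim len",np.linalg.norm(R1-R2).round(4),"yaw",y(R1,R2).round(1),"cen",cen.round(4))
print(st["position"],q(st["ee_rot"]).as_matrix().round(3))
```

```text
L grip [0.4688 0.1556 0.121 ] bar [0.476  0.2007 0.11  ] [0.4593 0.1022 0.11  ] len 0.0999 yawbar -9.6 rim len 0.0965 yaw -9.8 cen [0.4664 0.1563]
M grip [0.4506 0.0034 0.121 ] bar [0.4547 0.0519 0.11  ] [ 0.4448 -0.0447  0.11  ] len 0.0971 yawbar -5.8 rim len 0.0961 yaw -6.1 cen [0.4476 0.0022]
R grip [ 0.4466 -0.1529  0.121 ] bar [ 0.4448 -0.1004  0.11  ] [ 0.448  -0.2005  0.11  ] len 0.1002 yawbar 1.8 rim len 0.0977 yaw 1.9 cen [ 0.4443 -0.1531]
[0.15148583 0.55437988 0.23077199] [[-0.965  0.264 -0.   ]
 [ 0.264  0.965 -0.001]
 [ 0.    -0.001 -1.   ]]
```

```bash
cat >> h.py <<'E'
def tool(a,tilt=0):
    "tool axes: y at azimuth a deg (pan +x), pointing down, tipped front-down by tilt deg"
    a=np.radians(a); M=np.array([[-np.sin(a),np.cos(a),0],[np.cos(a),np.sin(a),0],[0,0,-1]]).T
    return R.from_matrix(M)*R.from_rotvec([-np.radians(tilt),0,0])
def plan(legs,st=None):
    "legs: (tcp xyz, azimuth, tilt, rows); prints the per-row shares, chained"
    if st is None: st=status.get_state()
    p,r=np.array(st["position"]),q(st["ee_rot"])
    for xyz,a,tilt,n in legs:
        rt=tool(a,tilt); d=r.inv()*rt; w=d.as_rotvec()/n; s=R.from_rotvec(w).as_matrix()
        S=sum(np.linalg.matrix_power(s,k) for k in range(n)); t=np.linalg.solve(S,r.inv().apply(np.array(xyz)-p))
        rs=(w/np.radians(60)); ts=t/.3
        print(n,"rows xyz",ts.round(3).tolist(),"rot",rs.round(3).tolist(),"mm/row %.0f deg/row %.1f"%(np.linalg.norm(t)*1e3,np.degrees(np.linalg.norm(w))))
        p,r=np.array(xyz),rt
def now():
    st=status.get_state(); print("t",round(st["clock"],2),"p",st["position"].round(4),"q",st["qpos"].round(2),"F",st["contact_force"].round(1),"w",round(st["width"],4)); return st
E
python3 -c "
from h import *
plan([([.4495,.003,.21],-6,0,16),([.4495,.003,.094],-6,0,5)])"
```

```text
16 rows xyz [-0.14, -0.021, 0.004] rot [-0.0, 0.0, 0.084] mm/row 43 deg/row 5.0
5 rows xyz [0.0, 0.0, 0.077] rot [0.0, 0.0, 0.0] mm/row 23 deg/row 0.0
```

Request:
{"method": "apply_moves", "body": {"xyz": [[-0.14, -0.021, 0.004], [-0.14, -0.021, 0.004], [-0.14, -0.021, 0.004], [-0.14, -0.021, 0.004], [-0.14, -0.021, 0.004], [-0.14, -0.021, 0.004], [-0.14, -0.021, 0.004], [-0.14, -0.021, 0.004]], "rot": [[0, 0, 0.084], [0, 0, 0.084], [0, 0, 0.084], [0, 0, 0.084], [0, 0, 0.084], [0, 0, 0.084], [0, 0, 0.084], [0, 0, 0.084]], "hand": [1, 1, 1, 1, 1, 1, 1, 1]}}

```text
clock: 1.25
position: [0.402, 0.3332, 0.2216]
ee_rot: [0.0, 0.468, 0.884, 0.0]
contact_force: [-0.2, 0.4, 0.6]
width: 0.0852
gripper_force: 0.0
```

Request:
{"method": "apply_moves", "body": {"xyz": [[-0.14, -0.021, 0.004], [-0.14, -0.021, 0.004], [-0.14, -0.021, 0.004], [-0.14, -0.021, 0.004], [-0.14, -0.021, 0.004], [-0.14, -0.021, 0.004], [-0.14, -0.021, 0.004], [-0.14, -0.021, 0.004]], "rot": [[0, 0, 0.084], [0, 0, 0.084], [0, 0, 0.084], [0, 0, 0.084], [0, 0, 0.084], [0, 0, 0.084], [0, 0, 0.084], [0, 0, 0.084]], "hand": [0.2, 0.2, 0.2, 0.2, 0.2, 0.2, 0.2, 0.2]}}

```text
clock: 2.25
position: [0.4487, 0.0034, 0.2121]
ee_rot: [0.0, 0.744, 0.669, 0.0]
contact_force: [0.2, 0.4, 0.5]
width: 0.0511
gripper_force: 0.0
```

Request:
{"method": "apply_moves", "body": {"xyz": [[0, 0, 0], [0, 0, 0]], "rot": [[0, 0, 0], [0, 0, 0]], "hand": [0.2, 0.2]}}

```text
clock: 2.5
position: [0.4488, 0.0052, 0.2121]
ee_rot: [-0.0, 0.743, 0.67, 0.0]
contact_force: [0.4, -0.2, -0.0]
width: 0.0512
gripper_force: 0.0
```

```bash
python3 -c "
from h import *
now(); plan([([.4495,.003,.094],-6,0,5)])
im,c,st=grab('wrist'); P=proj(c,[[.4495,.003,.123],[.4547,.0519,.11],[.4448,-.0447,.11]]); print(P.round(0)*1.5625)
cv2.imwrite('pics/w1.png',cv2.resize(im[:,:,::-1],(800,600)))"
```

```text
t 2.5 p [0.4488 0.0052 0.2121] q [-0.14  0.1   1.79  0.    1.26 -0.04] F [ 0.4 -0.2 -0. ] w 0.0512
5 rows xyz [-0.001, 0.001, 0.079] rot [0.0, -0.0, 0.0] mm/row 24 deg/row 0.0
[[410.9375 315.625 ]
 [410.9375 218.75  ]
 [410.9375 385.9375]]
```

View pics/w1.png

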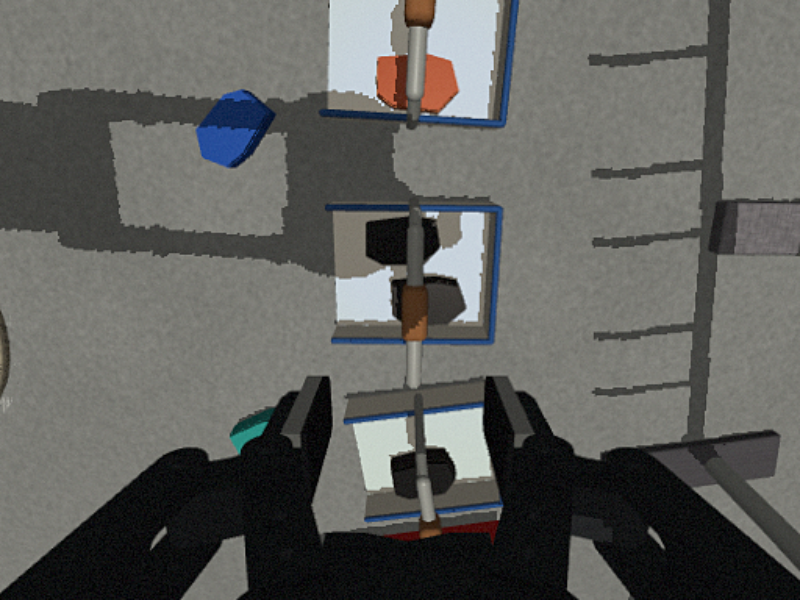

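The wrist view confirms the middle pan's grip at about (414,312), against a prediction of (411,316). That is within about 1 mm, so I grasp.

Request:
{"method": "apply_moves", "body": {"xyz": [[-0.001, 0.002, 0.079], [-0.001, 0.002, 0.079], [-0.001, 0.001, 0.079], [-0.001, 0.001, 0.079], [-0.001, 0.001, 0.079], [0, 0, 0]], "rot": [[0, 0, 0], [0, 0, 0], [0, 0, 0], [0, 0, 0], [0, 0, 0], [0, 0, 0]], "hand": [0.2, 0.2, 0.2, 0.2, 0.2, 0.2], "force": 70}}

```text
clock: 3.3
position: [0.4494, 0.0045, 0.0923]
ee_rot: [-0.002, 0.742, 0.67, -0.001]
contact_force: [0.0, -0.9, 1.2]
width: 0.0511
gripper_force: 0.0
```

Request:
{"method": "apply_moves", "body": {"xyz": [[0, 0, 0], [0, 0, 0], [0, 0, 0], [0, 0, 0], [0, 0, 0], [0, 0, 0], [0, 0, -0.02], [0, 0, -0.05]], "rot": [[0, 0, 0], [0, 0, 0], [0, 0, 0], [0, 0, 0], [0, 0, 0], [0, 0, 0], [0, 0, 0], [0, 0, 0]], "hand": [-1, -1, -1, -1, -1, -1, -1, -1], "force": 70}}

```text
clock: 4.3
position: [0.4478, 0.0031, 0.1133]
ee_rot: [-0.002, 0.743, 0.67, -0.002]
contact_force: [-0.1, 0.2, -3.8]
width: 0.0127
gripper_force: 69.5
```

```bash
python3 -c "
from h import *
st=now(); print(st['qpos'],st['gripper_force'],st['position'])
# pour over grey: crate at (.430,.326). level at TCP z .27 then
plan([([.4495,.003,.28],-6,0,6),([.36,.326,.28],10,0,14),([.36,.326,.25],10,30,8),([.36,.326,.25],10,60,6)])"
```

```text
t 4.3 p [0.4478 0.0031 0.1133] q [-0.15  0.19  1.94 -0.    1.01 -0.04] F [-0.1  0.2 -3.8] w 0.0127
[-1.48065827e-01  1.94611494e-01  1.94220867e+00 -8.21344070e-04
  1.01136725e+00 -4.43625585e-02] 69.460369348526 [0.44776511 0.00312371 0.11331346]
6 rows xyz [0.0, 0.001, -0.093] rot [-0.001, 0.0, 0.0] mm/row 28 deg/row 0.1
14 rows xyz [0.078, -0.019, 0.0] rot [0.0, 0.0, -0.019] mm/row 24 deg/row 1.1
8 rows xyz [-0.0, -0.003, 0.012] rot [-0.062, 0.0, 0.0] mm/row 4 deg/row 3.7
6 rows xyz [0.0, 0.0, 0.0] rot [-0.083, -0.0, 0.0] mm/row 0 deg/row 5.0
```

```bash
cat >> h.py <<'E'
def check():
    "shift of crates/pans against the first top picture, by template matching (px of 512-wide picture; 1 px ~ 3.3 mm)"
    b=cv2.resize(cv2.imread("pics/top0.png"),(512,384),interpolation=cv2.INTER_AREA); im,c,_=grab("top"); im=im[:,:,::-1].copy()
    for n,(x,y,w,h) in dict(grey=(118,208,66,64),red=(328,212,69,67),L=(188,207,41,48),M=(234,214,42,48),R=(283,218,38,45),rack=(176,140,155,58)).items():
        s=im[max(0,y-15):y+h+15,max(0,x-15):x+w+15]; m=cv2.matchTemplate(s,b[y:y+h,x:x+w],cv2.TM_CCOEFF_NORMED); _,v,_,l=cv2.minMaxLoc(m)
        print(n,"score %.2f"%v,"d(col,row)",l[0]-15,l[1]-15,end="; ")
    print(); return im
E
python3 -c "
from h import *
check()
C=np.array([.43,.326]);d=np.array([np.cos(np.radians(15)),np.sin(np.radians(15))]); P=lambda s,z:[*(C+s*d),z]
plan([([.449,.003,.28],-6,0,7),(P(-.01,.28),15,0,14),(P(.006,.163),15,20,8),(P(-.030,.13),15,60,10)])"
```

```text
grey score 0.99 d(col,row) 0 0; red score 0.99 d(col,row) 0 0; L score 0.96 d(col,row) 0 0; M score 0.37 d(col,row) 0 1; R score 0.99 d(col,row) 0 0; rack score 0.97 d(col,row) 0 0; 
7 rows xyz [-0.0, -0.0, -0.078] rot [-0.0, 0.0, 0.0] mm/row 24 deg/row 0.0
14 rows xyz [0.077, -0.002, 0.0] rot [0.0, 0.0, -0.025] mm/row 23 deg/row 1.5
8 rows xyz [-0.0, -0.001, 0.049] rot [-0.042, -0.0, -0.0] mm/row 15 deg/row 2.5
10 rows xyz [0.0, -0.017, 0.001] rot [-0.067, 0.0, 0.0] mm/row 5 deg/row 4.0
```

Request:
{"method": "apply_moves", "body": {"xyz": [[0, 0, -0.05], [0, 0, -0.08], [0, 0, -0.08], [0, 0, -0.08], [0, 0, -0.08], [0, 0, -0.08], [0, 0, -0.08], [0.03, 0, -0.02]], "rot": [[0, 0, 0], [0, 0, 0], [0, 0, 0], [0, 0, 0], [0, 0, 0], [0, 0, 0], [0, 0, 0], [0, 0, -0.015]], "hand": [-1, -1, -1, -1, -1, -1, -1, -1]}}

```text
clock: 5.35
position: [0.4514, 0.0118, 0.2799]
ee_rot: [0.0, 0.738, 0.675, -0.0]
contact_force: [0.6, -0.3, -3.7]
width: 0.0128
gripper_force: 69.5
```

Request:
{"method": "apply_moves", "body": {"xyz": [[0.06, -0.002, 0], [0.077, -0.002, 0], [0.077, -0.002, 0], [0.077, -0.002, 0], [0.077, -0.002, 0], [0.077, -0.002, 0], [0.077, -0.002, 0], [0.077, -0.002, 0]], "rot": [[0, 0, -0.025], [0, 0, -0.025], [0, 0, -0.025], [0, 0, -0.025], [0, 0, -0.025], [0, 0, -0.025], [0, 0, -0.025], [0, 0, -0.025]], "hand": [-1, -1, -1, -1, -1, -1, -1, -1]}}

```text
clock: 6.35
position: [0.4441, 0.1923, 0.2777]
ee_rot: [-0.001, 0.662, 0.749, -0.002]
contact_force: [0.1, 0.1, -4.3]
width: 0.0128
gripper_force: 69.5
```

Request:
{"method": "apply_moves", "body": {"xyz": [[0.077, -0.002, 0], [0.077, -0.002, 0], [0.077, -0.002, 0], [0.07, -0.002, 0], [0.04, -0.002, 0], [0, 0, 0], [0, 0, 0]], "rot": [[0, 0, -0.025], [0, 0, -0.025], [0, 0, -0.025], [0, 0, -0.025], [0, 0, -0.025], [0, 0, -0.01], [0, 0, 0]], "hand": [-1, -1, -1, -1, -1, -1, -1]}}

```text
clock: 7.22
position: [0.4255, 0.291, 0.2792]
ee_rot: [0.0, 0.608, 0.794, -0.001]
contact_force: [0.9, -0.1, -4.0]
width: 0.013
gripper_force: 69.5
```

```bash
python3 -c "
from h import *
st=now(); print(st['qpos'])
check()
C=np.array([.43,.326]);d=np.array([np.cos(np.radians(15)),np.sin(np.radians(15))]); P=lambda s,z:[*(C+s*d),z]
plan([(P(.006,.163),15,20,8),(P(-.030,.13),15,60,10)])"
```

```text
t 7.22 p [0.4255 0.291  0.2792] q [ 0.47  0.16  1.54 -0.    1.44  0.2 ] F [ 0.9 -0.1 -4. ] w 0.013
[ 4.65404872e-01  1.61914123e-01  1.53912642e+00 -7.71345646e-04
  1.44165210e+00  2.02591668e-01]
grey score 0.32 d(col,row) 0 -1; red score 0.99 d(col,row) 0 0; L score 0.99 d(col,row) 0 0; M score 0.14 d(col,row) 5 -6; R score 0.99 d(col,row) 0 0; rack score 0.99 d(col,row) 0 0; 
8 rows xyz [0.014, 0.001, 0.049] rot [-0.042, 0.0, 0.0] mm/row 15 deg/row 2.5
10 rows xyz [0.0, -0.017, 0.001] rot [-0.067, 0.0, 0.0] mm/row 5 deg/row 4.0
```

Request:
{"method": "apply_moves", "body": {"xyz": [[0.014, 0.001, 0.04], [0.014, 0.001, 0.05], [0.014, 0.001, 0.05], [0.014, 0.001, 0.05], [0.014, 0.001, 0.05], [0.014, 0.001, 0.05], [0.014, 0.001, 0.05], [0.014, 0.001, 0.05]], "rot": [[-0.042, 0, 0], [-0.042, 0, 0], [-0.042, 0, 0], [-0.042, 0, 0], [-0.042, 0, 0], [-0.042, 0, 0], [-0.042, 0, 0], [-0.042, 0, 0]], "hand": [-1, -1, -1, -1, -1, -1, -1, -1]}}

```text
clock: 8.28
position: [0.4366, 0.3285, 0.1645]
ee_rot: [0.107, 0.599, 0.781, 0.139]
contact_force: [-0.6, -0.4, -3.3]
width: 0.0128
gripper_force: 69.5
```

```bash
python3 -c "
from h import *
st=now()
im,c,_=grab('side'); cv2.imwrite('pics/s1.png',cv2.resize(im[60:240,120:360,::-1],(800,600)))
C=np.array([.43,.326]);d=np.array([np.cos(np.radians(15)),np.sin(np.radians(15))]); P=lambda s,z:[*(C+s*d),z]
plan([(P(-.030,.13),15,60,10)])"
```

```text
t 8.28 p [0.4366 0.3285 0.1645] q [ 0.59  0.14  1.93 -0.17  0.75  0.44] F [-0.6 -0.4 -3.3] w 0.0128
10 rows xyz [-0.0, -0.016, 0.001] rot [-0.067, 0.0, 0.0] mm/row 5 deg/row 4.0
```

View pics/s1.png

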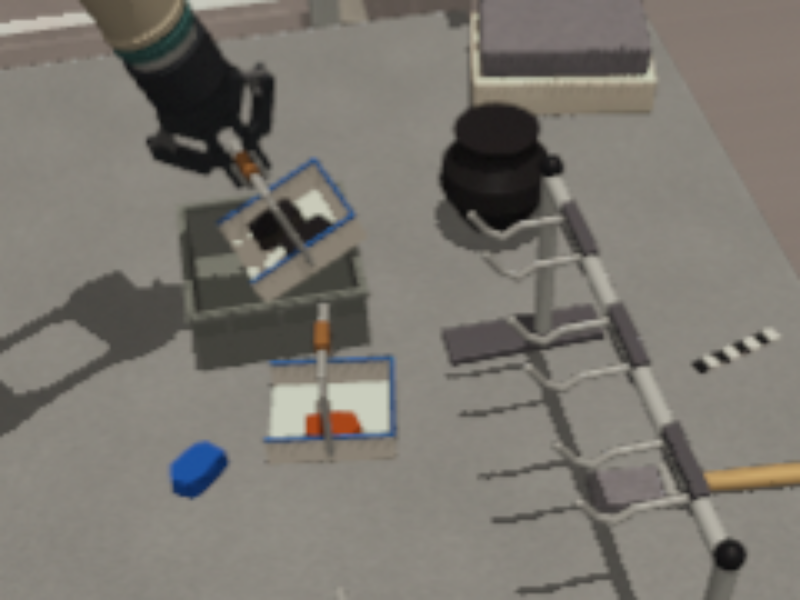

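```bash
cat > kin.py <<'E'
from h import *
from scipy.optimize import least_squares
lo=np.array([-2.89,-.75,.22,-1.18,.11,-2.7]);hi=np.array([2.89,2.08,2.7,4.32,2.71,2.7])
def fk(k,qq):
    L1,L2,L3,h,r0,off=k; e=R.from_euler
    A=e('z',qq[0]); p=A.apply([r0,off,h]); A=A*e('y',qq[1]); p=p+A.apply([0,0,L1]); A=A*e('y',qq[2]); p=p+A.apply([0,0,L2])
    A=A*e('z',qq[3])*e('y',qq[4]); p=p+A.apply([0,0,L3]); A=A*e('z',qq[5])*e('z',np.pi/2)   # tool
    return p,A
D=[([1.18300667,.276637552,1.50616247,0,1.36066379,-.121006843],[.15140463,.5541615,.23040374]),
([-.148065827,.194611494,1.94220867,-.000821,1.01136725,-.0443625],[.44776511,.00312371,.11331346]),
([.465404872,.161914123,1.53912642,-.00077,1.44165210,.202591668],[.4255,.291,.2792])]
def fit():
    st=status.get_state(); d=D+[(st["qpos"],st["position"])]
    s=least_squares(lambda k:np.concatenate([fk(k,a)[0]-b for a,b in d]),[.4,.4,.2,.2,0,.07])
    print("kin",s.x.round(4),"res mm",(np.abs(s.fun).max()*1e3).round(2)); 
    print(fk(s.x,st["qpos"])[1].as_matrix().round(2).tolist(), q(st["ee_rot"]).as_matrix().round(2).tolist())
    return s.x
def ik(k,xyz,a,tilt,q0):
    rt=tool(a,tilt)
    f=lambda x:np.r_[(fk(k,x)[0]-xyz)*5,(rt.inv()*fk(k,x)[1]).as_rotvec()]
    s=least_squares(f,np.clip(q0,lo+.01,hi-.01),bounds=(lo,hi)); return s.x,np.abs(s.fun).max()
E
python3 - <<'E'
from kin import *
k=fit(); np.save("k.npy",k); q0=status.get_state()["qpos"]
for a in (15,30,50,60,70):
    d=np.array([np.cos(np.radians(a)),np.sin(np.radians(a))]); x=q0
    for s,z,t in [(.006,.163,20),(-.005,.15,40),(-.03,.13,60)]:
        x,e=ik(k,np.r_[np.array([.43,.326])+s*d,z],a,t,x); print(a,t,x.round(2),"err %.3f"%e)
E
```

```text
kin [ 0.6653  0.4167  0.342   0.0226 -0.0215  0.0687] res mm 13.96
[[-0.26, 0.91, 0.33], [0.97, 0.24, 0.09], [-0.0, 0.34, -0.94]] [[-0.26, 0.91, 0.33], [0.97, 0.24, 0.09], [-0.0, 0.34, -0.94]]
15 20 [ 0.59  0.13  1.93 -0.16  0.75  0.42] err 0.000
15 40 [ 0.7   0.06  2.23 -0.95  0.34  1.27] err 0.000
15 60 [ 0.73  0.03  2.29 -1.18  0.32  1.51] err 0.305
30 20 [ 0.52  0.12  1.95  0.    0.72 -0.  ] err 0.000
30 40 [ 0.52  0.03  2.26  0.02  0.15 -0.02] err 0.000
30 60 [ 0.33  0.04  2.57  2.56  0.49 -2.7 ] err 0.101
50 20 [ 0.43  0.12  1.94  0.21  0.77 -0.57] err 0.000
50 40 [ 0.28  0.04  2.25  1.02  0.44 -1.45] err 0.000
50 60 [ 0.03  0.11  2.61  2.03  0.8  -2.7 ] err 0.005
60 20 [ 0.39  0.13  1.93  0.29  0.82 -0.82] err 0.000
60 40 [ 0.19  0.07  2.22  1.02  0.61 -1.65] err 0.000
60 60 [-0.1   0.16  2.54  1.72  0.92 -2.64] err 0.000
70 20 [ 0.36  0.15  1.91  0.34  0.88 -1.05] err 0.000
70 40 [ 0.13  0.11  2.18  0.97  0.76 -1.79] err 0.000
70 60 [-0.16  0.22  2.45  1.48  1.02 -2.59] err 0.000
```

```bash
sed -i 's/L1,L2,L3,h,r0,off=k/L1,L2,L3,h,r0,off,e2,e3=k/; s/A=A\*e(.y.,qq\[2\]); p=p+A.apply(\[0,0,L2\])/p=p+A.apply([e2,0,0]); A=A*e("y",qq[2]); p=p+A.apply([e3,0,L2])/; s/\[.4,.4,.2,.2,0,.07\])/[.4,.4,.2,.2,0,.07,0,0],x_scale=.1)/' kin.py
python3 - <<'E'
from kin import *
k=fit(); np.save("k.npy",k); q0=status.get_state()["qpos"]
C=np.array([.43,.326])
for a in (70,80,90,105,120):
    d=np.array([np.cos(np.radians(a)),np.sin(np.radians(a))]); x=q0
    for s,z,t in [(.006,.163,20),(-.005,.15,40),(-.03,.13,60)]:
        x,e=ik(k,np.r_[C+s*d,z],a,t,x); print(a,t,x.round(2),"err %.3f"%e)
E
```

```text
kin [ 6.294e-01  4.212e-01  3.644e-01  1.371e-01 -1.000e-04  6.940e-02
  2.000e-04  6.050e-02] res mm 0.02
[[-0.26, 0.91, 0.33], [0.97, 0.24, 0.09], [-0.0, 0.34, -0.94]] [[-0.26, 0.91, 0.33], [0.97, 0.24, 0.09], [-0.0, 0.34, -0.94]]
70 20 [ 0.35  0.16  1.91  0.35  0.88 -1.07] err 0.000
70 40 [ 0.09  0.14  2.18  1.    0.76 -1.86] err 0.000
70 60 [-0.22  0.34  2.43  1.47  1.03 -2.7 ] err 0.009
80 20 [ 0.32  0.18  1.88  0.38  0.95 -1.28] err 0.000
80 40 [ 0.05  0.19  2.11  0.92  0.9  -1.96] err 0.000
80 60 [-0.23  0.39  2.31  1.29  1.12 -2.65] err 0.000
90 20 [ 0.3   0.2   1.85  0.39  1.02 -1.46] err 0.000
90 40 [ 0.04  0.24  2.03  0.85  1.03 -2.05] err 0.000
90 60 [-0.21  0.44  2.18  1.13  1.22 -2.59] err 0.000
105 20 [ 0.29  0.24  1.79  0.39  1.13 -1.71] err 0.000
105 40 [ 0.05  0.32  1.9   0.74  1.2  -2.16] err 0.000
105 60 [-0.15  0.51  1.98  0.94  1.38 -2.54] err 0.000
120 20 [ 0.3   0.29  1.73  0.36  1.23 -1.94] err 0.000
120 40 [ 0.09  0.4   1.77  0.64  1.36 -2.27] err 0.000
120 60 [-0.07  0.59  1.79  0.8   1.54 -2.53] err 0.000
```

```bash
cat >> kin.py <<'E'
def legs(L,q0=None):
    "plan with feasibility of each leg's joints"
    k=np.load("k.npy"); x=status.get_state()["qpos"] if q0 is None else q0; plan(L)
    for xyz,a,t,n in L:
        x,e=ik(k,np.array(xyz),a,t,x); print(x.round(2),"err %.3f"%e)
def pour(C,a):
    d=np.array([np.cos(np.radians(a)),np.sin(np.radians(a))]); P=lambda s,z:[*(np.array(C)+s*d),z]
    return [(P(.0,.27),a,3,16),(P(.006,.163),a,20,8),(P(-.030,.13),a,60,12)]
E
python3 - <<'E'
from kin import *
legs([([.43,.326,.27],15,3,6)]+pour([.43,.326],100))
E
```

```text
6 rows xyz [-0.0, 0.011, -0.059] rot [0.047, 0.0, 0.0] mm/row 18 deg/row 2.8
16 rows xyz [0.0, 0.0, 0.0] rot [0.0, 0.005, -0.088] mm/row 0 deg/row 5.3
8 rows xyz [-0.0, -0.006, 0.044] rot [-0.035, 0.0, -0.0] mm/row 13 deg/row 2.1
12 rows xyz [0.0, -0.014, 0.001] rot [-0.056, 0.0, 0.0] mm/row 4 deg/row 3.3
[ 0.53  0.18  1.55 -0.01  1.37  0.27] err 0.000
[ 0.49  0.19  1.53  0.05  1.41 -1.27] err 0.000
[ 0.29  0.23  1.81  0.39  1.09 -1.63] err 0.000
[-0.17  0.49  2.05  1.    1.32 -2.56] err 0.000
```

Request:
{"method": "apply_moves", "body": {"xyz": [[0, 0.011, -0.059], [0, 0.011, -0.059], [0, 0.011, -0.059], [0, 0.011, -0.059], [0, 0.011, -0.059], [0, 0.011, -0.059]], "rot": [[0.047, 0, 0], [0.047, 0, 0], [0.047, 0, 0], [0.047, 0, 0], [0.047, 0, 0], [0.047, 0, 0]], "hand": [-1, -1, -1, -1, -1, -1]}}

```text
clock: 9.07
position: [0.4323, 0.3276, 0.2738]
ee_rot: [0.017, 0.608, 0.793, 0.022]
contact_force: [0.5, 0.0, -4.3]
width: 0.0131
gripper_force: 69.5
```

Request:
{"method": "apply_moves", "body": {"xyz": [[0, 0, 0], [0, 0, 0], [0, 0, 0], [0, 0, 0], [0, 0, 0], [0, 0, 0], [0, 0, 0], [0, 0, 0]], "rot": [[0, 0.005, -0.07], [0, 0.005, -0.088], [0, 0.005, -0.088], [0, 0.005, -0.088], [0, 0.005, -0.088], [0, 0.005, -0.088], [0, 0.005, -0.088], [0, 0.005, -0.088]], "hand": [-1, -1, -1, -1, -1, -1, -1, -1]}}

```text
clock: 10.07
position: [0.4324, 0.3275, 0.2731]
ee_rot: [0.008, 0.289, 0.957, 0.027]
contact_force: [0.2, -0.1, -3.7]
width: 0.013
gripper_force: 69.5
```

Request:
{"method": "apply_moves", "body": {"xyz": [[0, 0, 0], [0, 0, 0], [0, 0, 0], [0, 0, 0], [0, 0, 0], [0, 0, 0], [0, 0, 0], [0, 0, 0]], "rot": [[0, 0.005, -0.088], [0, 0.005, -0.088], [0, 0.005, -0.088], [0, 0.005, -0.088], [0, 0.005, -0.088], [0, 0.005, -0.088], [0, 0.005, -0.088], [0, 0.005, -0.1]], "hand": [-1, -1, -1, -1, -1, -1, -1, -1]}}

```text
clock: 11.08
position: [0.4326, 0.3275, 0.2731]
ee_rot: [-0.002, -0.083, 0.996, 0.029]
contact_force: [0.2, 0.1, -3.8]
width: 0.0129
gripper_force: 69.5
```

Run:
```python
from kin import *
now();legs(pour([.43,.326],100)[1:])
```

```text
t 11.07 p [0.4326 0.3275 0.2731] q [ 0.48  0.19  1.52  0.06  1.41 -1.26] F [ 0.2  0.1 -3.8] w 0.0129
8 rows xyz [0.001, -0.006, 0.046] rot [-0.035, 0.0, -0.001] mm/row 14 deg/row 2.1
12 rows xyz [0.0, -0.014, 0.001] rot [-0.056, 0.0, 0.0] mm/row 4 deg/row 3.3
[ 0.29  0.23  1.81  0.39  1.09 -1.63] err 0.000
[-0.17  0.49  2.05  1.    1.32 -2.56] err 0.000
```

Request:
{"method": "apply_moves", "body": {"xyz": [[0.001, -0.006, 0.046], [0.001, -0.006, 0.046], [0.001, -0.006, 0.046], [0.001, -0.006, 0.046], [0.001, -0.006, 0.046], [0.001, -0.006, 0.046], [0.001, -0.006, 0.046], [0.001, -0.006, 0.046]], "rot": [[-0.035, 0, -0.001], [-0.035, 0, -0.001], [-0.035, 0, -0.001], [-0.035, 0, -0.001], [-0.035, 0, -0.001], [-0.035, 0, -0.001], [-0.035, 0, -0.001], [-0.035, 0, -0.001]], "hand": [-1, -1, -1, -1, -1, -1, -1, -1]}}

```text
clock: 12.08
position: [0.4296, 0.3331, 0.1619]
ee_rot: [-0.013, -0.085, 0.981, 0.174]
contact_force: [1.5, 0.6, -3.7]
width: 0.0131
gripper_force: 69.5
```

Request:
{"method": "apply_moves", "body": {"xyz": [[0, -0.014, 0.001], [0, -0.014, 0.001], [0, -0.014, 0.001], [0, -0.014, 0.001], [0, -0.014, 0.001], [0, -0.014, 0.001]], "rot": [[-0.056, 0, 0], [-0.056, 0, 0], [-0.056, 0, 0], [-0.056, 0, 0], [-0.056, 0, 0], [-0.056, 0, 0]], "hand": [-1, -1, -1, -1, -1, -1]}}

```text
clock: 12.82
position: [0.4339, 0.3118, 0.1485]
ee_rot: [-0.027, -0.081, 0.935, 0.343]
contact_force: [-0.3, -0.7, -3.6]
width: 0.0133
gripper_force: 69.6
```

Request:
{"method": "apply_moves", "body": {"xyz": [[0, -0.014, 0.001], [0, -0.014, 0.001], [0, -0.014, 0.001], [0, -0.014, 0.001], [0, -0.014, 0.001], [0, -0.014, 0.001], [0, 0, 0], [0, 0, 0]], "rot": [[-0.056, 0, 0], [-0.056, 0, 0], [-0.056, 0, 0], [-0.056, 0, 0], [-0.056, 0, 0], [-0.056, 0, 0], [0, 0, 0], [0, 0, 0]], "hand": [-1, -1, -1, -1, -1, -1, -1, -1]}}

```text
clock: 13.82
position: [0.4361, 0.2977, 0.1284]
ee_rot: [-0.041, -0.075, 0.861, 0.501]
contact_force: [-0.1, 0.3, -2.8]
width: 0.0128
gripper_force: 69.9
```

Run:
```python
from kin import *
now()
im,c,_=grab('side'); a=cv2.resize(im[80:260,120:320,::-1],(400,360))
im,c,_=grab('wrist'); b=cv2.resize(im[:,:,::-1],(400,300))
o=np.zeros((360,800,3),np.uint8); o[:,:400]=a; o[:300,400:]=b; cv2.imwrite('pics/s2.png',o)
```

```text
t 13.82 p [0.4361 0.2977 0.1284] q [-0.17  0.49  2.05  1.01  1.32 -2.57] F [-0.1  0.3 -2.8] w 0.0128
```

View pics/s2.png

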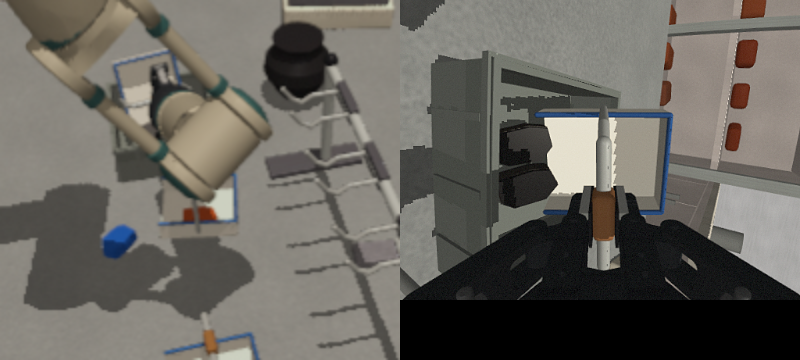

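Both sherds have slid into the grey crate (wrist view, about (525,145) and (525,180)), and the pan floor is bare. Next I withdraw and carry the pan towards hook 2.

Run:
```python
from kin import *
legs([([.436,.30,.22],100,60,5),([.44,.30,.27],100,0,8),([.54,.009,.272],1,0,18)])
```

```text
5 rows xyz [-0.001, 0.053, -0.029] rot [0.001, 0.001, 0.0] mm/row 18 deg/row 0.1
8 rows xyz [-0.002, 0.012, -0.018] rot [0.125, 0.0, 0.0] mm/row 7 deg/row 7.5
18 rows xyz [-0.053, -0.036, -0.0] rot [0.0, 0.0, 0.092] mm/row 19 deg/row 5.5
[-0.16  0.35  1.96  0.97  1.45 -2.36] err 0.000
[ 0.47  0.19  1.52 -0.    1.43 -1.28] err 0.000
[-0.11  0.2   1.5   0.    1.43 -0.13] err 0.000
```

Request:
{"method": "apply_moves", "body": {"xyz": [[0, 0.053, -0.029], [0, 0.053, -0.029], [0, 0.053, -0.029], [0, 0.053, -0.029], [0, 0.053, -0.029]], "rot": [[0, 0, 0], [0, 0, 0], [0, 0, 0], [0, 0, 0], [0, 0, 0]], "hand": [-1, -1, -1, -1, -1]}}

```text
clock: 14.55
position: [0.4341, 0.2998, 0.22]
ee_rot: [-0.042, -0.075, 0.861, 0.501]
contact_force: [0.0, 0.5, -1.7]
width: 0.013
gripper_force: 69.9
```

Request:
{"method": "apply_moves", "body": {"xyz": [[-0.002, 0.012, -0.018], [-0.002, 0.012, -0.018], [-0.002, 0.012, -0.018], [-0.002, 0.012, -0.018], [-0.002, 0.012, -0.018], [-0.002, 0.012, -0.018], [-0.002, 0.012, -0.018], [-0.002, 0.012, -0.018]], "rot": [[0.125, 0, 0], [0.125, 0, 0], [0.125, 0, 0], [0.125, 0, 0], [0.125, 0, 0], [0.125, 0, 0], [0.125, 0, 0], [0.125, 0, 0]], "hand": [-1, -1, -1, -1, -1, -1, -1, -1]}}

```text
clock: 15.55
position: [0.4377, 0.3, 0.27]
ee_rot: [0.001, -0.085, 0.996, 0.002]
contact_force: [-0.5, 0.2, -3.0]
width: 0.0129
gripper_force: 69.7
```

Run:
```python
from kin import *
now(); check(); legs([([.54,.009,.272],1,0,18)])
```

```text
t 15.55 p [0.4377 0.3    0.27  ] q [ 0.47  0.19  1.53  0.    1.42 -1.27] F [-0.5  0.2 -3. ] w 0.0129
grey score 0.34 d(col,row) 0 -1; red score 0.99 d(col,row) 0 0; L score 0.99 d(col,row) 0 0; M score 0.14 d(col,row) 4 -6; R score 0.99 d(col,row) 0 0; rack score 0.99 d(col,row) 0 0; 
18 rows xyz [-0.054, -0.037, -0.0] rot [0.0, -0.0, 0.092] mm/row 20 deg/row 5.5
[-0.11  0.2   1.5   0.    1.43 -0.13] err 0.000
```

Request:
{"method": "apply_moves", "body": {"xyz": [[-0.054, -0.037, 0], [-0.054, -0.037, 0], [-0.054, -0.037, 0], [-0.054, -0.037, 0], [-0.054, -0.037, 0], [-0.054, -0.037, 0], [-0.054, -0.037, 0], [-0.054, -0.037, 0]], "rot": [[0, 0, 0.092], [0, 0, 0.092], [0, 0, 0.092], [0, 0, 0.092], [0, 0, 0.092], [0, 0, 0.092], [0, 0, 0.092], [0, 0, 0.092]], "hand": [-1, -1, -1, -1, -1, -1, -1, -1]}}

```text
clock: 16.6
position: [0.5486, 0.1931, 0.2677]
ee_rot: [-0.002, 0.297, 0.955, 0.004]
contact_force: [1.1, -0.4, -2.7]
width: 0.0132
gripper_force: 69.7
```

Request:
{"method": "apply_moves", "body": {"xyz": [[-0.054, -0.037, 0], [-0.054, -0.037, 0], [-0.054, -0.037, 0], [-0.054, -0.037, 0], [-0.054, -0.037, 0], [-0.054, -0.037, 0], [-0.054, -0.037, 0], [-0.054, -0.037, 0]], "rot": [[0, 0, 0.092], [0, 0, 0.092], [0, 0, 0.092], [0, 0, 0.092], [0, 0, 0.092], [0, 0, 0.092], [0, 0, 0.092], [0, 0, 0.092]], "hand": [-1, -1, -1, -1, -1, -1, -1, -1]}}

```text
clock: 17.6
position: [0.5533, 0.0401, 0.2665]
ee_rot: [-0.004, 0.634, 0.773, 0.004]
contact_force: [-0.7, -0.6, -2.4]
width: 0.0129
gripper_force: 71.8
```

Request:
{"method": "apply_moves", "body": {"xyz": [[-0.054, -0.037, 0], [-0.054, -0.037, 0], [0, 0, 0], [0, 0, 0]], "rot": [[0, 0, 0.092], [0, 0, 0.092], [0, 0, 0], [0, 0, 0]], "hand": [-1, -1, -1, -1]}}

```text
clock: 18.1
position: [0.5375, 0.0056, 0.2664]
ee_rot: [-0.003, 0.704, 0.71, 0.004]
contact_force: [0.8, -0.4, -2.1]
width: 0.0129
gripper_force: 71.8
```

Run:
```python
from kin import *
now(); check()
im,c,st=grab('wrist'); cv2.imwrite('pics/w3.png',cv2.resize(im[:,:,::-1],(800,600)))
# predicted hook points (rack centre .7015,.0105 yaw 1.2deg)
Rz=R.from_euler('z',1.2,degrees=True)
for y in (.13,0,-.13):
  for s in (.026,-.026):
    print(y,s,(proj(c,[Rz.apply(p)+[.7015,.0105,0] for p in ([-.06,y+s,.19],[-.088,y+s,.224],[0,y+s,.2])])*1.5625).round(0).tolist())
b=proj(c,[Rz.apply([x,0,z])*0+np.array([st['position'][0],st['position'][1],st['position'][2]+.018])]);print(b*1.5625)
```

```text
t 18.1 p [0.5375 0.0056 0.2664] q [-0.13  0.2   1.52  0.01  1.42 -0.14] F [ 0.8 -0.4 -2.1] w 0.0129
grey score 0.79 d(col,row) 0 0; red score 0.99 d(col,row) 0 0; L score 0.67 d(col,row) 0 0; M score 0.38 d(col,row) -12 -10; R score 0.99 d(col,row) 0 0; rack score 0.49 d(col,row) 0 0; 
0.13 0.026 [[652.0, -38.0], [622.0, -79.0], [804.0, -40.0]]
0.13 -0.026 [[640.0, 93.0], [610.0, 79.0], [785.0, 93.0]]
0 0.026 [[621.0, 265.0], [591.0, 283.0], [753.0, 269.0]]
0 -0.026 [[609.0, 364.0], [579.0, 396.0], [733.0, 369.0]]
-0.13 0.026 [[592.0, 488.0], [562.0, 534.0], [704.0, 497.0]]
-0.13 -0.026 [[582.0, 559.0], [553.0, 610.0], [686.0, 568.0]]Traceback (most recent call last):
  File "<stdin>", line 9, in <module>
NameError: name 'x' is not defined
```

View pics/w3.png

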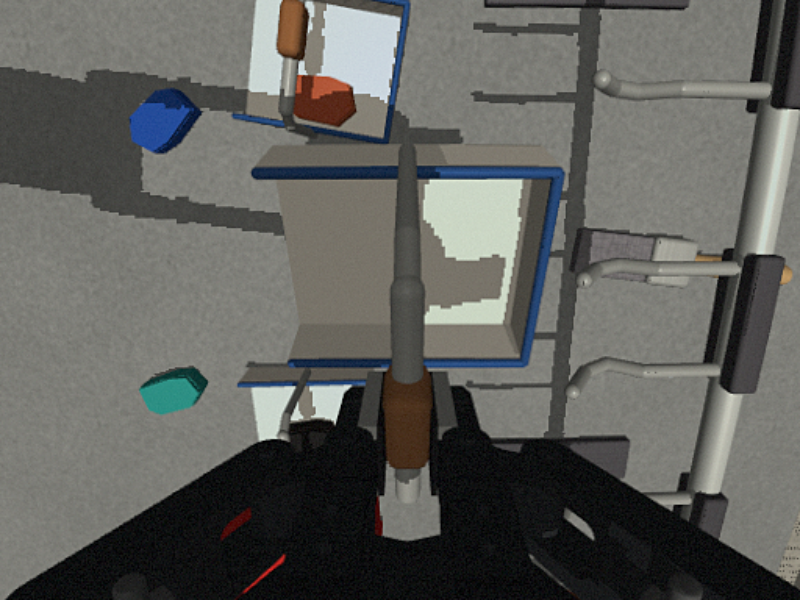

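Run:
```python
from kin import *
im,c,st=grab('wrist'); Rt=q(st['ee_rot'])
for p in ([.015,0,-.031],[-.015,0,-.031],[.051,0,-.018]): print((proj(c,[Rt.apply(p)+st['position']])*1.5625).round(0))
legs([([.537,.010,.2245],1.2,0,4),([.639,.010,.2245],1.2,0,8),([.639,.010,.184],1.2,0,4)])
```

```text
[[411. 399.]]
[[411. 490.]]
[[411. 257.]]
4 rows xyz [0.003, -0.001, 0.035] rot [0.0, -0.002, -0.003] mm/row 10 deg/row 0.2
8 rows xyz [-0.001, 0.042, 0.0] rot [0.0, 0.0, 0.0] mm/row 13 deg/row 0.0
4 rows xyz [0.0, 0.0, 0.034] rot [0.0, 0.0, 0.0] mm/row 10 deg/row 0.0
[-0.11  0.22  1.6  -0.    1.32 -0.13] err 0.000
[-0.09  0.38  1.37  0.    1.39 -0.11] err 0.000
[-0.09  0.4   1.44 -0.    1.31 -0.11] err 0.000
```

Run:
```python
from kin import *
im,c,st=grab('wrist'); Rt=q(st['ee_rot']); o=im[:,:,::-1].copy(); s=4; o=cv2.resize(o[80:350,180:340],None,fx=3.5,fy=2.2*1.0 and 2.2)
f=lambda p:tuple(((proj(c,[Rt.apply(p)+st['position']])[0]-[180,80])*[3.5,2.2]).astype(int).tolist())
for z in (-.0107,-.0307):
    P=[f((x,y,z)) for x,y in ((.015,.007),(.015,-.007),(-.015,-.007),(-.015,.007))]
    for i in range(4): cv2.line(o,P[i],P[(i+1)%4],(0,255,0) if z<-.02 else (255,255,0),1)
for x in (.051,-.051,.043): cv2.circle(o,f((x,0,-.0177)),4,(255,0,255),1)
for x,y in ((.05,.06),(-.05,.06),(.05,-.06),(-.05,-.06)): cv2.circle(o,f((x,y,-.0177+.11-.034)),4,(0,0,255),1)
cv2.imwrite('pics/c3.png',o); print(o.shape)
```

```text
(594, 560, 3)
```

View pics/c3.png

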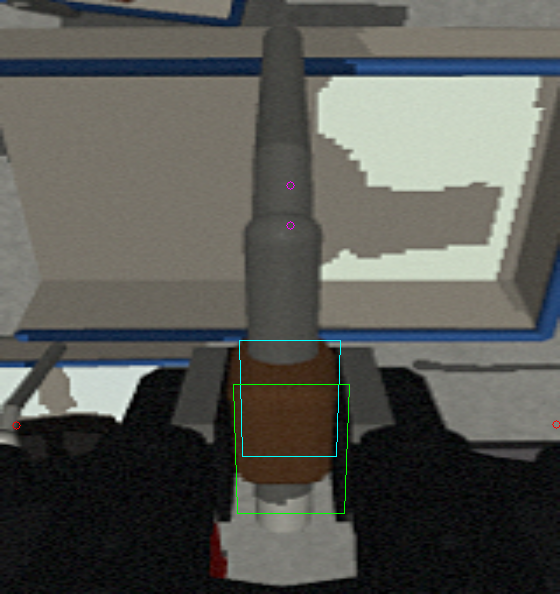

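The overlay puts the bar elbow within about 2 mm of prediction, so the pan sits centred in the hand. The prong tips at (584,281) and (573,393) place hook 2 at about (0.639, 0.010). I hang the pan now.

Request:
{"method": "apply_moves", "body": {"xyz": [[0.003, -0.001, 0.035], [0.003, -0.001, 0.035], [0.002, -0.001, 0.035], [0.001, -0.001, 0.035], [0, 0, 0]], "rot": [[0, -0.002, -0.003], [0, -0.002, -0.003], [0, -0.002, -0.003], [0, -0.002, -0.003], [0, 0, 0]], "hand": [-1, -1, -1, -1, -1]}}

```text
clock: 18.92
position: [0.5359, 0.008, 0.2229]
ee_rot: [-0.001, 0.7, 0.714, -0.001]
contact_force: [0.3, 0.8, -2.5]
width: 0.0127
gripper_force: 71.7
```

Request:
{"method": "apply_moves", "body": {"xyz": [[0, 0.042, 0], [0, 0.042, 0], [0, 0.042, 0], [0, 0.042, 0], [0, 0.042, 0], [0, 0.042, 0], [0, 0.042, 0], [0, 0.042, 0]], "rot": [[0, 0, 0], [0, 0, 0], [0, 0, 0], [0, 0, 0], [0, 0, 0], [0, 0, 0], [0, 0, 0], [0, 0, 0]], "hand": [-1, -1, -1, -1, -1, -1, -1, -1]}}

```text
clock: 19.92
position: [0.6383, 0.0099, 0.2243]
ee_rot: [0.0, 0.7, 0.714, 0.0]
contact_force: [0.3, -0.4, -2.5]
width: 0.0131
gripper_force: 71.8
```

Run:
```python
from kin import *
now(); 
im,c,st=grab('wrist'); cv2.imwrite('pics/w4.png',cv2.resize(im[:,:,::-1],(800,600)))
legs([([.639,.010,.184],1.2,0,4)])
```

```text
t 19.93 p [0.6383 0.0099 0.2243] q [-0.09  0.37  1.37 -0.    1.39 -0.11] F [ 0.3 -0.4 -2.5] w 0.0131
4 rows xyz [0.0, -0.001, 0.033] rot [0.001, 0.0, -0.0] mm/row 10 deg/row 0.1
[-0.09  0.4   1.44 -0.    1.31 -0.11] err 0.000
```

View pics/w4.png

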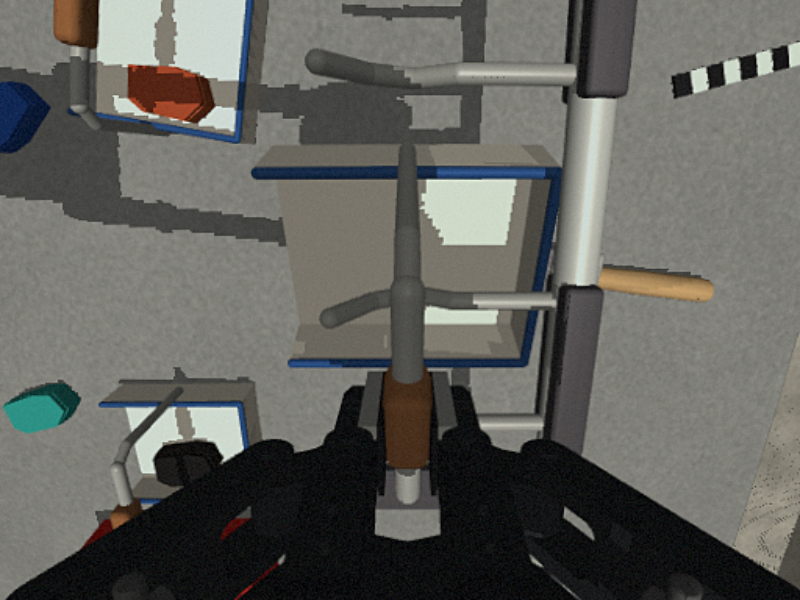

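Request:
{"method": "apply_moves", "body": {"xyz": [[0, 0, 0.033], [0, 0, 0.033], [0, 0, 0.033], [0, 0, 0.025], [0, 0, 0.005], [0, 0, 0]], "rot": [[0, 0, 0], [0, 0, 0], [0, 0, 0], [0, 0, 0], [0, 0, 0], [0, 0, 0]], "hand": [-1, -1, -1, -1, -1, -1]}}

```text
clock: 20.72
position: [0.6406, 0.0082, 0.1912]
ee_rot: [0.006, 0.7, 0.714, 0.003]
contact_force: [-0.8, -2.2, 17.0]
width: 0.0131
gripper_force: 74.6
```

Run:
```python
from kin import *
now(); check()
im,c,st=grab('side'); cv2.imwrite('pics/s4.png',cv2.resize(im[100:260,190:403,::-1],(799,600)))
```

```text
t 20.73 p [0.6406 0.0082 0.1912] q [-0.09  0.39  1.43 -0.    1.31 -0.11] F [-0.8 -2.2 17. ] w 0.0131
grey score 0.74 d(col,row) 0 0; red score 0.99 d(col,row) 0 0; L score 0.67 d(col,row) 0 0; M score 0.19 d(col,row) -13 -15; R score 0.99 d(col,row) 0 0; rack score 0.60 d(col,row) 0 0;
```

View pics/s4.png

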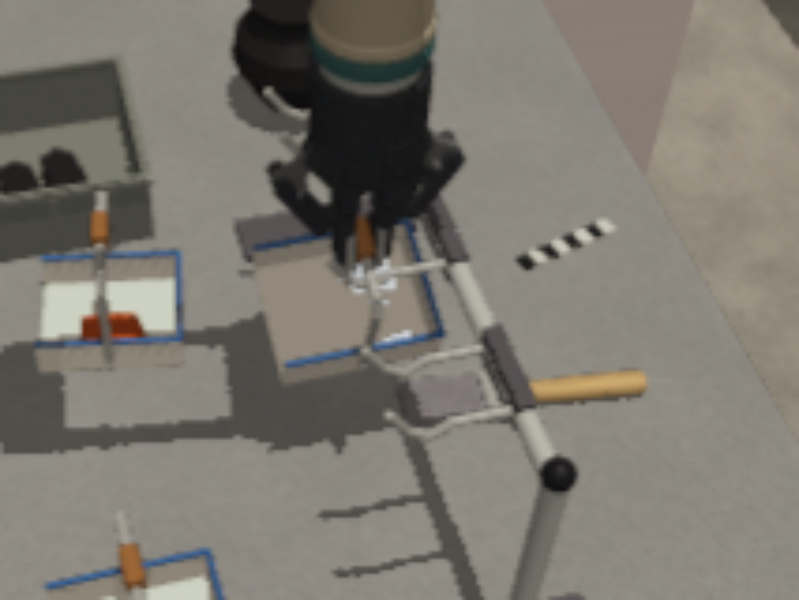

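The side view shows the bar at the bottom of the dips, at about (378,285). Contact came at TCP z 0.191 with 17 N. The earlier overlay also fits the grip sitting about 9 mm nearer the fingertips, so the bar is at about 0.200 and seated. I release.

Request:
{"method": "apply_moves", "body": {"xyz": [[0, 0, -0.003], [0, 0, -0.003], [0, 0, 0], [0, 0, 0], [0, 0, 0]], "rot": [[0, 0, 0], [0, 0, 0], [0, 0, 0], [0, 0, 0], [0, 0, 0]], "hand": [-0.3, -0.3, -0.3, -0.3, -0.3]}}

```text
clock: 21.45
position: [0.6374, 0.01, 0.187]
ee_rot: [0.0, 0.7, 0.714, -0.0]
contact_force: [0.6, -0.0, 0.1]
width: 0.0296
gripper_force: 0.0
```

Request:
{"method": "apply_moves", "body": {"xyz": [[0, 0, -0.03], [0, 0, -0.04], [0, 0, -0.06], [0, 0, -0.08], [0, 0, -0.08], [0, 0, -0.05], [0, 0, 0]], "rot": [[0, 0, 0], [0, 0, 0], [0, 0, 0], [0, 0, 0], [0, 0, 0], [0, 0, 0], [0, 0, 0]], "hand": [-0.3, -0.3, -0.3, -0.3, -0.3, -0.3, -0.3]}}

```text
clock: 22.32
position: [0.638, 0.0099, 0.2911]
ee_rot: [0.002, 0.7, 0.714, 0.001]
contact_force: [0.2, 0.3, 0.1]
width: 0.0299
gripper_force: 0.0
```

Run:
```python
from kin import *
now(); check()
im,c,st=grab('wrist'); cv2.imwrite('pics/w5.png',cv2.resize(im[:,:,::-1],(800,600)))
legs([([.446,-.153,.22],2,0,12),([.446,-.153,.094],2,0,6)])
```

```text
t 22.32 p [0.638  0.0099 0.2911] q [-0.09  0.35  1.26 -0.    1.54 -0.11] F [0.2 0.3 0.1] w 0.0299
grey score 0.79 d(col,row) 0 0; red score 0.99 d(col,row) 0 0; L score 0.58 d(col,row) 0 0; M score 0.19 d(col,row) -15 -7; R score 0.99 d(col,row) 0 0; rack score 0.57 d(col,row) 0 0; 
12 rows xyz [-0.044, -0.054, 0.019] rot [-0.0, 0.0, -0.001] mm/row 22 deg/row 0.1
6 rows xyz [0.0, 0.0, 0.07] rot [0.0, 0.0, 0.0] mm/row 21 deg/row 0.0
[-0.48  0.13  1.73 -0.    1.28 -0.51] err 0.000
[-0.48  0.25  1.93 -0.    0.97 -0.51] err 0.000
```

View pics/w5.png

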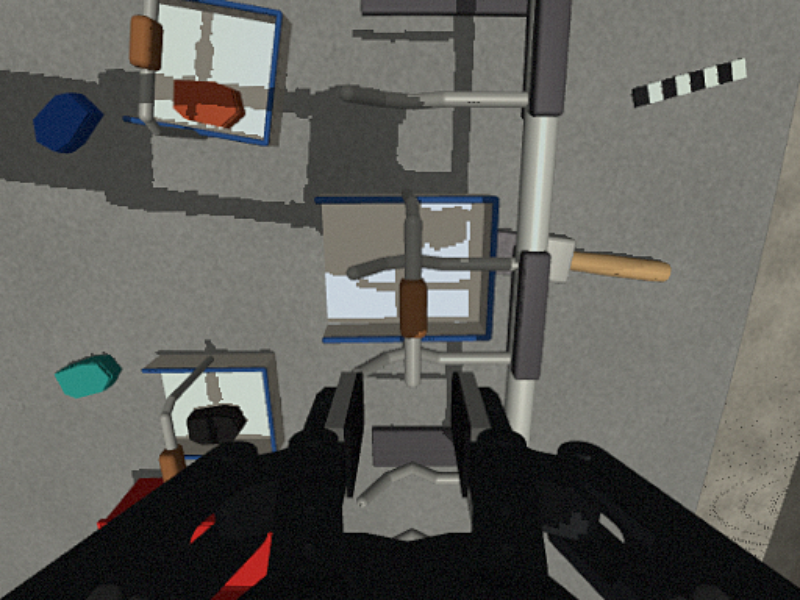

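The first pan hangs level on hook 2, its bar crossing both dips at (413,262) and (413,355). Next I check the red pour kinematics and the lone black pan.

Run:
```python
from kin import *
k=np.load("k.npy"); q0=np.array([-.8,.2,1.6,0,1.3,-.5])
C=np.array([.425,-.332])
for h in (0,180):
  for a in (-120,-105,-90,-75,-60,-30,0,30,60,90):
    d=np.array([np.cos(np.radians(a)),np.sin(np.radians(a))]); 
    sg=-1 if h else 1; best=[]
    for q6 in (-2,-.5,1,2.):
      x=q0.copy();x[5]=q6; m=0
      for s,z,t in [(0,.27,3),(.006,.163,20),(-.005,.15,40),(-.03,.13,60)]:
        x,e=ik(k,np.r_[C+s*d,z],a+h,sg*t,x); m=max(m,e)
        if t==3 : x0=x
      best.append((m,x0.round(2),x.round(2)))
    b=min(best,key=lambda t:t[0])
    if b[0]<.01: print(h,a,b)
```

```text
0 -120 (np.float64(8.246106922293883e-11), array([-0.76,  0.2 ,  1.52, -0.05,  1.42,  1.34]), array([-0.17,  0.59,  1.8 , -0.97,  1.41,  2.43]))
0 -105 (np.float64(5.601885439895925e-10), array([-0.76,  0.19,  1.53, -0.05,  1.4 ,  1.08]), array([-0.13,  0.51,  1.99, -1.15,  1.23,  2.46]))
0 0 (np.float64(5.335907571346612e-08), array([-0.82,  0.18,  1.54,  0.04,  1.39, -0.82]), array([-1.54,  0.37,  2.38,  1.38,  1.08, -2.69]))
0 30 (np.float64(3.2665897764516665e-11), array([-0.83,  0.19,  1.52,  0.05,  1.41, -1.36]), array([-1.46,  0.52,  1.98,  0.94,  1.38, -2.54]))
0 60 (np.float64(8.265448325772695e-10), array([-0.83,  0.21,  1.51,  0.05,  1.45, -1.88]), array([-1.29,  0.67,  1.6 ,  0.68,  1.71, -2.55]))
0 90 (np.float64(5.976019679110323e-10), array([-0.82,  0.22,  1.49,  0.04,  1.47, -2.39]), array([-1.1 ,  0.81,  1.26,  0.45,  2.02, -2.68]))
180 -120 (np.float64(2.6791173446394363e-12), array([-0.76,  0.2 ,  1.52, -0.05,  1.42, -1.8 ]), array([-0.17,  0.59,  1.8 , -0.97,  1.41, -0.71]))
180 -105 (np.float64(3.06337911634702e-10), array([-0.76,  0.19,  1.53, -0.05,  1.4 , -2.06]), array([-0.13,  0.51,  1.99, -1.15,  1.23, -0.68]))
180 0 (np.float64(1.1659637977334823e-09), array([-0.82,  0.18,  1.54,  0.04,  1.39,  2.32]), array([-1.54,  0.37,  2.38,  1.38,  1.08,  0.45]))
180 30 (np.float64(4.726705138402565e-12), array([-0.83,  0.19,  1.52,  0.05,  1.41,  1.78]), array([-1.46,  0.52,  1.98,  0.94,  1.38,  0.6 ]))
180 60 (np.float64(7.99823984820591e-10), array([-0.83,  0.21,  1.51,  0.05,  1.45,  1.26]), array([-1.29,  0.67,  1.6 ,  0.68,  1.71,  0.59]))
180 90 (np.float64(6.31310004273189e-10), array([-0.82,  0.22,  1.49,  0.04,  1.47,  0.75]), array([-1.1 ,  0.81,  1.26,  0.45,  2.02,  0.46]))
```

Request:
{"method": "apply_moves", "body": {"xyz": [[-0.044, -0.054, 0.019], [-0.044, -0.054, 0.019], [-0.044, -0.054, 0.019], [-0.044, -0.054, 0.019], [-0.044, -0.054, 0.019], [-0.044, -0.054, 0.019], [-0.044, -0.054, 0.019], [-0.044, -0.054, 0.019]], "rot": [[0, 0, 0], [0, 0, 0], [0, 0, 0], [0, 0, 0], [0, 0, 0], [0, 0, 0], [0, 0, 0], [0, 0, -0.01]], "hand": [-0.3, -0.3, -0.3, -0.3, 0.2, 0.2, 0.2, 0.2]}}

```text
clock: 23.42
position: [0.5087, -0.0984, 0.2423]
ee_rot: [-0.001, 0.696, 0.718, -0.0]
contact_force: [-0.1, -0.6, 0.3]
width: 0.0509
gripper_force: 0.0
```

Request:
{"method": "apply_moves", "body": {"xyz": [[-0.044, -0.054, 0.019], [-0.044, -0.054, 0.019], [-0.044, -0.054, 0.019], [-0.044, -0.054, 0.019], [0, 0, 0], [0, 0, 0]], "rot": [[0, 0, 0], [0, 0, 0], [0, 0, 0], [0, 0, 0], [0, 0, 0], [0, 0, 0]], "hand": [0.2, 0.2, 0.2, 0.2, 0.2, 0.2]}}

```text
clock: 24.18
position: [0.4472, -0.1531, 0.2211]
ee_rot: [0.001, 0.696, 0.718, 0.0]
contact_force: [0.4, -0.4, -0.8]
width: 0.0514
gripper_force: 0.0
```

```bash
cat >> kin.py <<'E'
def grip(g,yaw):
    "compare the brown grip seen by the wrist camera with the one expected at g, yaw"
    im,c,st=grab("wrist"); cv2.imwrite("pics/raw.png",im[:,:,::-1]); h=cv2.cvtColor(im,cv2.COLOR_RGB2HSV)
    m=cv2.inRange(h,(6,110,50),(16,230,230)); n,_,s,ce=cv2.connectedComponentsWithStats(m)
    Rz=R.from_euler('z',yaw,degrees=True); P=proj(c,[Rz.apply([x,y,z])+[g[0],g[1],0] for x in(-.007,.007) for y in (-.015,.015) for z in (.103,.123)])
    print("expected box",P.min(0).round(),P.max(0).round(),"bar ends",proj(c,[Rz.apply([0,y,.11])+[g[0],g[1],0] for y in (.043,-.043)]).round().tolist())
    for i in range(1,n):
        if s[i,4]>60: print("blob",ce[i].round(1),s[i])
E
python3 - <<'E'
from kin import *
now(); check(); grip([.4455,-.153],2)
legs([([.446,-.153,.094],2,0,6)])
E
```

```text
t 24.18 p [ 0.4472 -0.1531  0.2211] q [-0.48  0.13  1.73  0.    1.29 -0.51] F [ 0.4 -0.4 -0.8] w 0.0514
grey score 0.79 d(col,row) 0 0; red score 0.74 d(col,row) 0 0; L score 0.99 d(col,row) 0 0; M score 0.15 d(col,row) 15 12; R score 0.55 d(col,row) 0 0; rack score 0.59 d(col,row) 0 0; 
expected box [251. 174.] [268. 213.] bar ends [[259.0, 143.0], [260.0, 236.0]]
blob [261.3 195.6] [254 179  16  34 509]
6 rows xyz [-0.0, -0.001, 0.071] rot [0.0, 0.0, -0.001] mm/row 21 deg/row 0.0
[-0.48  0.25  1.93 -0.    0.97 -0.51] err 0.000
```

Request:
{"method": "apply_moves", "body": {"xyz": [[0, 0, 0.071], [0, 0, 0.071], [0, 0, 0.071], [0, 0, 0.071], [0, 0, 0.071], [0, 0, 0.071], [0, 0, 0]], "rot": [[0, 0, 0], [0, 0, 0], [0, 0, 0], [0, 0, 0], [0, 0, 0], [0, 0, 0], [0, 0, 0]], "hand": [0.2, 0.2, 0.2, 0.2, 0.2, 0.2, 0.2], "force": 110}}

```text
clock: 25.15
position: [0.4464, -0.1522, 0.092]
ee_rot: [-0.001, 0.696, 0.718, -0.0]
contact_force: [0.2, 0.3, 0.7]
width: 0.051
gripper_force: 0.0
```

Request:
{"method": "apply_moves", "body": {"xyz": [[0, 0, 0], [0, 0, 0], [0, 0, 0], [0, 0, 0], [0, 0, 0], [0, 0, 0]], "rot": [[0, 0, 0], [0, 0, 0], [0, 0, 0], [0, 0, 0], [0, 0, 0], [0, 0, 0]], "hand": [-1, -1, -1, -1, -1, -1], "force": 110}}

```text
clock: 25.9
position: [0.4483, -0.1535, 0.0942]
ee_rot: [0.002, 0.696, 0.718, 0.001]
contact_force: [2.0, 1.1, 5.9]
width: 0.0123
gripper_force: 108.1
```

Run:
```python
from kin import *
now(); grip([.4472,-.153],2)
```

```text
t 25.9 p [ 0.4483 -0.1535  0.0942] q [-0.48  0.25  1.93  0.    0.96 -0.51] F [2.  1.1 5.9] w 0.0123
expected box [245. 232.] [277. 310.] bar ends [[260.0, 180.0], [261.0, 337.0]]
blob [260.3 275.9] [ 246  241   30   68 1696]
```

Request:
{"method": "apply_moves", "body": {"xyz": [[0, 0, -0.02], [0, 0, -0.05], [0, 0, -0.08], [0, 0, -0.09], [0, 0, -0.1], [0, 0, -0.1], [0, 0, -0.1], [0, 0, -0.07]], "rot": [[0, 0, 0], [0, 0, 0], [0, 0, 0], [0, 0, 0], [0, 0, 0], [0, 0, 0], [0, 0, 0], [0, 0, 0]], "hand": [-1, -1, -1, -1, -1, -1, -1, -1]}}

```text
clock: 26.95
position: [0.4458, -0.1527, 0.2765]
ee_rot: [-0.0, 0.696, 0.718, -0.0]
contact_force: [-0.5, -1.0, -3.3]
width: 0.0123
gripper_force: 107.5
```

Run:
```python
from kin import *
now(); check(); grip([.4472,-.153],2); p=pour([.43,.326],100)
legs([([.43,.1,.275],40,0,14),p[0][:3]+(14,)]+p[1:])
```

```text
t 26.95 p [ 0.4458 -0.1527  0.2765] q [-0.48  0.09  1.63 -0.    1.42 -0.51] F [-0.5 -1.  -3.3] w 0.0123
grey score 0.79 d(col,row) 0 0; red score 0.73 d(col,row) 0 0; L score 0.99 d(col,row) 0 0; M score 0.16 d(col,row) 15 14; R score 0.33 d(col,row) -3 -15; rack score 0.60 d(col,row) 0 0; 
expected box [254. 161.] [268. 193.] bar ends [[261.0, 136.0], [261.0, 213.0]]
blob [260.3 275.6] [ 246  241   30   68 1686]
blob [423.  310.3] [ 392  295   54   40 1094]
blob [ 10.4 361.4] [  0 347  27  37 501]
14 rows xyz [0.059, 0.017, 0.001] rot [0.0, 0.0, -0.046] mm/row 18 deg/row 2.7
14 rows xyz [0.021, 0.052, 0.003] rot [-0.003, 0.002, -0.071] mm/row 17 deg/row 4.3
8 rows xyz [-0.0, -0.006, 0.044] rot [-0.035, 0.0, -0.0] mm/row 13 deg/row 2.1
12 rows xyz [0.0, -0.014, 0.001] rot [-0.056, 0.0, 0.0] mm/row 4 deg/row 3.3
[ 0.07  0.05  1.68 -0.    1.41 -0.63] err 0.000
[ 0.49  0.19  1.53  0.05  1.41 -1.27] err 0.000
[ 0.29  0.23  1.81  0.39  1.09 -1.63] err 0.000
[-0.17  0.49  2.05  1.    1.32 -2.56] err 0.000
```

Request:
{"method": "apply_moves", "body": {"xyz": [[0.03, 0.01, 0], [0.059, 0.017, 0.001], [0.059, 0.017, 0.001], [0.059, 0.017, 0.001], [0.059, 0.017, 0.001], [0.059, 0.017, 0.001], [0.059, 0.017, 0.001], [0.059, 0.017, 0.001]], "rot": [[0, 0, -0.025], [0, 0, -0.046], [0, 0, -0.046], [0, 0, -0.046], [0, 0, -0.046], [0, 0, -0.046], [0, 0, -0.046], [0, 0, -0.046]], "hand": [-1, -1, -1, -1, -1, -1, -1, -1]}}

```text
clock: 28.05
position: [0.4584, -0.0145, 0.272]
ee_rot: [-0.002, 0.554, 0.833, -0.001]
contact_force: [-0.5, -0.2, -3.3]
width: 0.0122
gripper_force: 107.5
```

Request:
{"method": "apply_moves", "body": {"xyz": [[0.059, 0.017, 0.001], [0.059, 0.017, 0.001], [0.059, 0.017, 0.001], [0.059, 0.017, 0.001], [0.059, 0.017, 0.001], [0.059, 0.017, 0.001], [0.05, 0.02, 0.001]], "rot": [[0, 0, -0.046], [0, 0, -0.046], [0, 0, -0.046], [0, 0, -0.046], [0, 0, -0.046], [0, 0, -0.046], [0, 0, -0.05]], "hand": [-1, -1, -1, -1, -1, -1, -1]}}

```text
clock: 28.92
position: [0.4278, 0.1076, 0.2702]
ee_rot: [-0.001, 0.404, 0.915, -0.001]
contact_force: [0.4, -0.0, -4.2]
width: 0.0125
gripper_force: 107.5
```

Run:
```python
from kin import *
now(); check()
g=get_image('side'); print("sherds",onz(cam(g),[(194,147.5),(206.5,145)],.027).round(3)); p=pour([.433,.338],100)
legs([p[0][:3]+(14,)]+p[1:])
```

```text
t 28.93 p [0.4278 0.1076 0.2702] q [ 0.09  0.05  1.69 -0.    1.4  -0.65] F [ 0.4 -0.  -4.2] w 0.0125
grey score 0.62 d(col,row) 0 0; red score 0.99 d(col,row) 0 0; L score 0.19 d(col,row) -12 -3; M score 0.24 d(col,row) -5 -7; R score 0.26 d(col,row) 15 11; rack score 0.57 d(col,row) 0 0; 
sherds [[0.409 0.325 0.027]
 [0.453 0.328 0.027]]
14 rows xyz [0.019, 0.054, 0.002] rot [-0.003, 0.002, -0.069] mm/row 17 deg/row 4.1
8 rows xyz [-0.0, -0.006, 0.044] rot [-0.035, 0.0, -0.0] mm/row 13 deg/row 2.1
12 rows xyz [0.0, -0.014, 0.001] rot [-0.056, 0.0, 0.0] mm/row 4 deg/row 3.3
[ 0.5   0.2   1.51  0.05  1.41 -1.25] err 0.000
[ 0.32  0.24  1.79  0.39  1.09 -1.61] err 0.000
[-0.15  0.49  2.04  1.02  1.31 -2.55] err 0.000
```

```bash
sed -i 's/def pour(C,a):/def pour(C,a,dz=0):/; s/(P(.006,.163),a,20,8),(P(-.030,.13),a,60,12)/(P(.006,.163+dz),a,20,8),(P(-.030,.13+dz),a,60,12)/' kin.py
python3 - <<'E'
from kin import *
p=pour([.433,.308],100,.012)
legs([p[0][:3]+(14,)]+p[1:])
E
```

```text
14 rows xyz [0.017, 0.047, 0.001] rot [-0.003, 0.002, -0.069] mm/row 15 deg/row 4.1
8 rows xyz [-0.0, -0.005, 0.04] rot [-0.035, 0.0, -0.0] mm/row 12 deg/row 2.1
12 rows xyz [0.0, -0.014, 0.001] rot [-0.056, 0.0, 0.0] mm/row 4 deg/row 3.3
[ 0.45  0.18  1.54  0.05  1.41 -1.3 ] err 0.000
[ 0.26  0.21  1.8   0.39  1.13 -1.66] err 0.000
[-0.21  0.47  2.03  0.96  1.36 -2.54] err 0.000
```

Request:
{"method": "apply_moves", "body": {"xyz": [[0.017, 0.047, 0.001], [0.017, 0.047, 0.001], [0.017, 0.047, 0.001], [0.017, 0.047, 0.001], [0.017, 0.047, 0.001], [0.017, 0.047, 0.001], [0.017, 0.047, 0.001]], "rot": [[-0.003, 0.002, -0.069], [-0.003, 0.002, -0.069], [-0.003, 0.002, -0.069], [-0.003, 0.002, -0.069], [-0.003, 0.002, -0.069], [-0.003, 0.002, -0.069], [-0.003, 0.002, -0.069]], "hand": [-1, -1, -1, -1, -1, -1, -1]}}

```text
clock: 29.9
position: [0.4574, 0.2065, 0.2702]
ee_rot: [-0.002, 0.163, 0.987, 0.012]
contact_force: [-0.1, -0.3, -3.7]
width: 0.0125
gripper_force: 107.5
```

Request:
{"method": "apply_moves", "body": {"xyz": [[0.017, 0.047, 0.001], [0.017, 0.047, 0.001], [0.017, 0.047, 0.001], [0.017, 0.047, 0.001], [0.017, 0.047, 0.001], [0.017, 0.047, 0.001], [0.017, 0.047, 0.001], [0, 0, 0]], "rot": [[-0.003, 0.002, -0.069], [-0.003, 0.002, -0.069], [-0.003, 0.002, -0.069], [-0.003, 0.002, -0.069], [-0.003, 0.002, -0.069], [-0.003, 0.002, -0.069], [-0.003, 0.002, -0.069], [0, 0, 0]], "hand": [-1, -1, -1, -1, -1, -1, -1, -1]}}

```text
clock: 30.9
position: [0.433, 0.3077, 0.2719]
ee_rot: [-0.004, -0.088, 0.996, 0.024]
contact_force: [-0.2, -1.2, -4.3]
width: 0.0122
gripper_force: 107.6
```

Run:
```python
from kin import *
now(); grip([.4,.3],2)
legs(pour([.433,.308],100,.012)[1:])
```

```text
t 30.9 p [0.433  0.3077 0.2719] q [ 0.45  0.18  1.54  0.05  1.42 -1.3 ] F [-0.2 -1.2 -4.3] w 0.0122
expected box [236. 139.] [268. 159.] bar ends [[293.0, 154.0], [209.0, 143.0]]
blob [112.4 174.5] [  87  146   49   57 1392]
blob [260.3 275.7] [ 246  241   29   68 1673]
8 rows xyz [-0.0, -0.004, 0.04] rot [-0.036, -0.0, 0.0] mm/row 12 deg/row 2.2
12 rows xyz [0.0, -0.014, 0.001] rot [-0.056, 0.0, 0.0] mm/row 4 deg/row 3.3
[ 0.26  0.21  1.8   0.39  1.13 -1.66] err 0.000
[-0.21  0.47  2.03  0.96  1.36 -2.54] err 0.000
```

Request:
{"method": "apply_moves", "body": {"xyz": [[0, -0.004, 0.04], [0, -0.004, 0.04], [0, -0.004, 0.04], [0, -0.004, 0.04], [0, -0.004, 0.04], [0, -0.004, 0.04], [0, -0.004, 0.04], [0, -0.004, 0.04]], "rot": [[-0.036, 0, 0], [-0.036, 0, 0], [-0.036, 0, 0], [-0.036, 0, 0], [-0.036, 0, 0], [-0.036, 0, 0], [-0.036, 0, 0], [-0.036, 0, 0]], "hand": [-1, -1, -1, -1, -1, -1, -1, -1]}}

```text
clock: 31.95
position: [0.432, 0.314, 0.176]
ee_rot: [-0.017, -0.086, 0.981, 0.173]
contact_force: [0.0, 0.1, -4.4]
width: 0.0122
gripper_force: 107.6
```

Request:
{"method": "apply_moves", "body": {"xyz": [[0, -0.014, 0.001], [0, -0.014, 0.001], [0, -0.014, 0.001], [0, -0.014, 0.001], [0, -0.014, 0.001], [0, -0.014, 0.001]], "rot": [[-0.056, 0, 0], [-0.056, 0, 0], [-0.056, 0, 0], [-0.056, 0, 0], [-0.056, 0, 0], [-0.056, 0, 0]], "hand": [-1, -1, -1, -1, -1, -1]}}

```text
clock: 32.7
position: [0.436, 0.2926, 0.1624]
ee_rot: [-0.031, -0.082, 0.936, 0.342]
contact_force: [0.1, 0.1, -3.8]
width: 0.0125
gripper_force: 107.8
```

Request:
{"method": "apply_moves", "body": {"xyz": [[0, -0.014, 0.001], [0, -0.014, 0.001], [0, -0.014, 0.001], [0, -0.014, 0.001], [0, -0.014, 0.001], [0, -0.014, 0.001], [0, 0, 0], [0, 0, 0]], "rot": [[-0.056, 0, 0], [-0.056, 0, 0], [-0.056, 0, 0], [-0.056, 0, 0], [-0.056, 0, 0], [-0.056, 0, 0], [0, 0, 0], [0, 0, 0]], "hand": [-1, -1, -1, -1, -1, -1, -1, -1]}}

```text
clock: 33.7
position: [0.4383, 0.2789, 0.143]
ee_rot: [-0.045, -0.075, 0.861, 0.5]
contact_force: [0.3, -0.6, -3.3]
width: 0.0123
gripper_force: 108.0
```

Run:
```python
from kin import *
now(); grip([.4,.3],2)
im=cv2.imread('pics/raw.png'); v=im.max(2)
# dark fraction in the pan-floor window (pan floor columns ~349..420 of 512, rows 145..275) and left of it
r=v[100:270,300:425]; print("dark px on pan floor",int((r<45).sum()),"of",r.size,"left",int((v[120:260,270:345]<45).sum()))
legs([([.439,.28,.232],100,60,5),([.44,.29,.27],100,0,8),([.54,.139,.272],1,0,18)])
```

```text
t 33.7 p [0.4383 0.2789 0.143 ] q [-0.21  0.47  2.03  0.97  1.37 -2.54] F [ 0.3 -0.6 -3.3] w 0.0123
expected box [212. 163.] [267. 192.] bar ends [[268.0, 172.0], [189.0, 181.0]]
blob [446.4  12.6] [431   0  32  27 754]
blob [344.7  23.9] [340  10  11  26 206]
blob [438.5  70.2] [424  54  29  35 740]
blob [340.4  75.2] [334  57  14  35 348]
blob [336.9 120.6] [329 106  16  31 391]
blob [430.7 123.4] [419 108  24  32 561]
blob [422.8 175.4] [413 158  20  35 468]
blob [260.3 275.1] [ 246  240   30   69 1751]
dark px on pan floor 52 of 21250 left 196
5 rows xyz [-0.001, 0.052, -0.029] rot [0.001, -0.001, -0.0] mm/row 18 deg/row 0.1
8 rows xyz [-0.001, 0.013, -0.011] rot [0.125, 0.0, 0.0] mm/row 5 deg/row 7.5
18 rows xyz [-0.036, -0.013, -0.0] rot [0.0, 0.0, 0.092] mm/row 11 deg/row 5.5
[-0.2   0.33  1.94  0.94  1.49 -2.35] err 0.000
[ 0.45  0.18  1.53  0.    1.42 -1.29] err 0.000
[0.13 0.23 1.47 0.   1.44 0.11] err 0.000
```

Run:
```python
import cv2
im=cv2.imread('pics/raw.png'); v=im.max(2)
n,_,s,c=cv2.connectedComponentsWithStats((v[100:270,60:345]<50).astype('uint8'))
for i in range(1,n):
    if s[i,4]>80: print(s[i],(c[i]+[60,100]).round(),(s[i,:2]+[60,100]))
cv2.imwrite('pics/v1.png',im)
```

```text
[ 83   0 126  25 854] [197. 112.] [143 100]
[  79   51   51  119 4121] [162. 200.] [139 151]
[182 138   7  32  94] [245. 256.] [242 238]
[213 138   7  32  94] [276. 255.] [273 238]
[156 147  18  23 290] [225. 259.] [216 247]
[228 147  17  23 281] [295. 259.] [288 247]
```

View pics/v1.png

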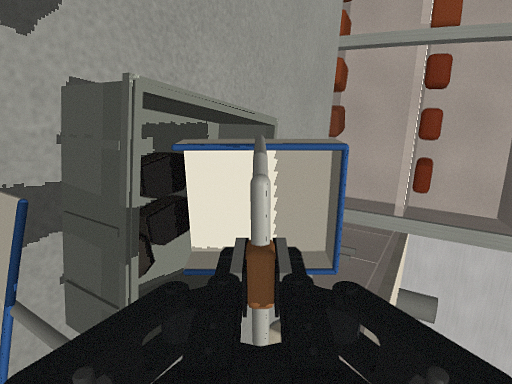

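Three black sherds now lie in the grey crate at (165,170), (165,215) and (145,250), and the pan is bare. I take it to hook 1.

Request:
{"method": "apply_moves", "body": {"xyz": [[0, 0.052, -0.029], [0, 0.052, -0.029], [0, 0.052, -0.029], [0, 0.052, -0.029], [0, 0.052, -0.029]], "rot": [[0, 0, 0], [0, 0, 0], [0, 0, 0], [0, 0, 0], [0, 0, 0]], "hand": [-1, -1, -1, -1, -1]}}

```text
clock: 34.38
position: [0.4375, 0.2804, 0.2336]
ee_rot: [-0.046, -0.076, 0.861, 0.501]
contact_force: [-0.1, -0.1, -2.7]
width: 0.0122
gripper_force: 108.0
```

Request:
{"method": "apply_moves", "body": {"xyz": [[-0.001, 0.013, -0.011], [-0.001, 0.013, -0.011], [-0.001, 0.013, -0.011], [-0.001, 0.013, -0.011], [-0.001, 0.013, -0.011], [-0.001, 0.013, -0.011], [-0.001, 0.013, -0.011], [-0.001, 0.013, -0.011]], "rot": [[0.125, 0, 0], [0.125, 0, 0], [0.125, 0, 0], [0.125, 0, 0], [0.125, 0, 0], [0.125, 0, 0], [0.125, 0, 0], [0.125, 0, 0]], "hand": [-1, -1, -1, -1, -1, -1, -1, -1]}}

```text
clock: 35.38
position: [0.4369, 0.2911, 0.2712]
ee_rot: [-0.003, -0.087, 0.996, 0.002]
contact_force: [0.5, 0.3, -3.7]
width: 0.0122
gripper_force: 107.8
```

Run:
```python
from kin import *
now(); check(); legs([([.50,.14,.272],1.2,0,16),([.535,.14,.2265],1.2,0,5),([.636,.14,.2265],1.2,0,8)])
```

```text
t 35.38 p [0.4369 0.2911 0.2712] q [ 0.45  0.18  1.53  0.01  1.43 -1.3 ] F [ 0.5  0.3 -3.7] w 0.0122
grey score 0.36 d(col,row) 0 -1; red score 0.99 d(col,row) 0 0; L score 0.99 d(col,row) 0 0; M score 0.13 d(col,row) 9 -6; R score 0.26 d(col,row) 15 11; rack score 0.63 d(col,row) 0 0; 
16 rows xyz [-0.034, -0.021, -0.0] rot [0.0, -0.0, 0.103] mm/row 12 deg/row 6.2
5 rows xyz [-0.0, 0.023, 0.03] rot [0.0, 0.0, 0.0] mm/row 11 deg/row 0.0
8 rows xyz [-0.001, 0.042, 0.0] rot [0.0, 0.0, 0.0] mm/row 13 deg/row 0.0
[0.14 0.17 1.55 0.   1.43 0.12] err 0.000
[ 0.13  0.25  1.56 -0.    1.34  0.11] err 0.000
[0.11 0.39 1.34 0.   1.41 0.09] err 0.000
```

Request:
{"method": "apply_moves", "body": {"xyz": [[-0.034, -0.021, 0], [-0.034, -0.021, 0], [-0.034, -0.021, 0], [-0.034, -0.021, 0], [-0.034, -0.021, 0], [-0.034, -0.021, 0], [-0.034, -0.021, 0], [-0.034, -0.021, 0]], "rot": [[0, 0, 0.103], [0, 0, 0.103], [0, 0, 0.103], [0, 0, 0.103], [0, 0, 0.103], [0, 0, 0.103], [0, 0, 0.103], [0, 0, 0.103]], "hand": [-1, -1, -1, -1, -1, -1, -1, -1]}}

```text
clock: 36.42
position: [0.505, 0.2268, 0.2691]
ee_rot: [-0.005, 0.339, 0.941, 0.003]
contact_force: [0.3, -0.6, -1.6]
width: 0.0121
gripper_force: 108.1
```

Request:
{"method": "apply_moves", "body": {"xyz": [[-0.034, -0.021, 0], [-0.034, -0.021, 0], [-0.034, -0.021, 0], [-0.034, -0.021, 0], [-0.034, -0.021, 0], [-0.034, -0.021, 0], [-0.034, -0.021, 0], [-0.034, -0.021, 0]], "rot": [[0, 0, 0.103], [0, 0, 0.103], [0, 0, 0.103], [0, 0, 0.103], [0, 0, 0.103], [0, 0, 0.103], [0, 0, 0.103], [0, 0, 0.103]], "hand": [-1, -1, -1, -1, -1, -1, -1, -1]}}

```text
clock: 37.42
position: [0.5004, 0.1341, 0.2685]
ee_rot: [-0.006, 0.701, 0.713, 0.001]
contact_force: [-0.5, 0.1, -3.7]
width: 0.0122
gripper_force: 108.1
```

Request:
{"method": "apply_moves", "body": {"xyz": [[0, 0, 0], [0, 0, 0]], "rot": [[0, 0, 0], [0, 0, 0]], "hand": [-1, -1]}}

```text
clock: 37.67
position: [0.5016, 0.1347, 0.2687]
ee_rot: [-0.005, 0.699, 0.715, 0.001]
contact_force: [-0.7, -0.0, -3.9]
width: 0.012
gripper_force: 108.0
```

```bash
cat >> kin.py <<'E'
def tips(y):
    "wrist view: refine hook prongs by correlating expected prong polylines (light steel) with the picture"
    im,c,st=grab("wrist"); g=cv2.cvtColor(im,cv2.COLOR_RGB2GRAY).astype(np.float32); g=np.abs(g-cv2.medianBlur(g.astype(np.uint8),31))
    Rz=R.from_euler('z',1.2,degrees=True); best=[]
    prof=[(-.028,.224),(-.015,.20),(0,.19),(.015,.2),(.05,.2)]
    xs=np.linspace(-.028,.045,60); zs=np.interp(xs,*zip(*prof))
    for dx in np.arange(-.012,.0121,.001):
        for dy in np.arange(-.012,.0121,.001):
            P=np.array([Rz.apply([-.06+x,y+s,z])+[.6988+dx,.0113+dy,0] for s in(.026,-.026) for x,z in zip(xs,zs)])
            u=proj(c,P); ok=(u[:,0]>1)&(u[:,0]<510)&(u[:,1]>1)&(u[:,1]<200)
            v=cv2.remap(g,u[ok,0].astype(np.float32).reshape(-1,1),u[ok,1].astype(np.float32).reshape(-1,1),cv2.INTER_LINEAR); best.append((v.sum()/len(xs),dx,dy,ok.sum()))
    best.sort(key=lambda t:-t[0]); print([tuple(np.round(b,4).tolist()) for b in best[:4]])
E
python3 - <<'E'
from kin import *
now(); grip([.4,.3],2); tips(.13)
im,c,st=grab('wrist'); cv2.imwrite('pics/v2.png',im[:,:,::-1])
Rz=R.from_euler('z',1.2,degrees=True)
for s in(.026,-.026): print(proj(c,[Rz.apply([-.06+x,.13+s,z])+[.6988,.0113,0] for x,z in ((-.028,.224),(0,.19),(.05,.2))]).round(0).tolist())
legs([([.541,.14,.272],1.2,0,3),([.541,.14,.2265],1.2,0,4),([.636,.14,.2265],1.2,0,8)])
E
```

```text
t 37.67 p [0.5016 0.1347 0.2687] q [0.12 0.17 1.55 0.01 1.42 0.1 ] F [-0.7 -0.  -3.9] w 0.012
expected box [140. -23.] [166.  22.] bar ends [[150.0, -52.0], [159.0, 52.0]]
blob [260.3 275.8] [ 246  241   29   68 1663]
[(41.4928, 0.0, 0.003, 60.0), (41.4501, -0.001, 0.003, 60.0), (39.1073, 0.001, 0.003, 60.0), (38.9972, -0.002, 0.003, 60.0)]
[[424.0, 181.0], [436.0, 170.0], [507.0, 173.0]]
[[412.0, 252.0], [425.0, 232.0], [492.0, 237.0]]
3 rows xyz [0.005, 0.044, -0.004] rot [-0.002, -0.003, 0.001] mm/row 13 deg/row 0.2
4 rows xyz [0.0, 0.0, 0.038] rot [0.0, 0.0, 0.0] mm/row 11 deg/row 0.0
8 rows xyz [-0.001, 0.04, 0.0] rot [0.0, 0.0, 0.0] mm/row 12 deg/row 0.0
[0.13 0.23 1.47 0.   1.44 0.11] err 0.000
[ 0.13  0.25  1.55 -0.    1.34  0.11] err 0.000
[0.11 0.39 1.34 0.   1.41 0.09] err 0.000
```

View pics/v2.png

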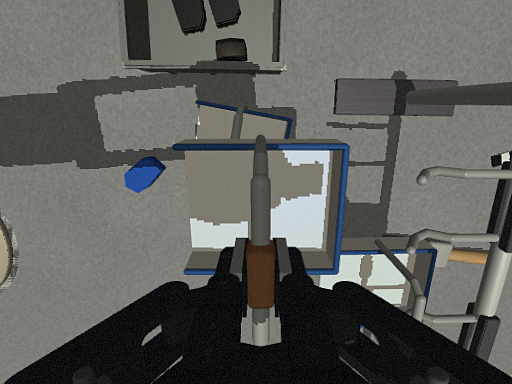

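Hook 1's prong tips are at (423,180) and (412,249), against predictions of (424,181) and (412,252). All three sherds show in the grey crate at the top. I hang this pan.

Request:
{"method": "apply_moves", "body": {"xyz": [[0.007, 0.044, -0.004], [0.007, 0.044, -0.004], [0.006, 0.044, -0.004], [0, 0, 0.038], [0, 0, 0.038], [0, 0, 0.038], [0, 0, 0.038], [0, 0, 0]], "rot": [[-0.002, -0.003, 0.001], [-0.002, -0.003, 0.001], [-0.002, -0.003, 0.001], [0, 0, 0], [0, 0, 0], [0, 0, 0], [0, 0, 0], [0, 0, 0]], "hand": [-1, -1, -1, -1, -1, -1, -1, -1]}}

```text
clock: 38.83
position: [0.5405, 0.1409, 0.2253]
ee_rot: [0.001, 0.701, 0.714, -0.001]
contact_force: [0.3, -0.7, -2.1]
width: 0.0127
gripper_force: 108.0
```

Request:
{"method": "apply_moves", "body": {"xyz": [[0, 0.04, 0], [0, 0.04, 0], [0, 0.04, 0], [0, 0.04, 0], [0, 0.04, 0], [0, 0.04, 0], [0, 0.04, 0], [0, 0.036, 0]], "rot": [[0, 0, 0], [0, 0, 0], [0, 0, 0], [0, 0, 0], [0, 0, 0], [0, 0, 0], [0, 0, 0], [0, 0, 0]], "hand": [-1, -1, -1, -1, -1, -1, -1, -1]}}

```text
clock: 39.83
position: [0.6371, 0.1428, 0.2266]
ee_rot: [0.001, 0.701, 0.714, -0.0]
contact_force: [0.1, -0.4, -3.2]
width: 0.0121
gripper_force: 108.0
```

Run:
```python
from kin import *
now(); grip([.4,.3],2); legs([([.636,.141,.184],1.2,0,5)])
```

```text
t 39.83 p [0.6371 0.1428 0.2266] q [ 0.12  0.4   1.34 -0.    1.41  0.1 ] F [ 0.1 -0.4 -3.2] w 0.0121
expected box [-54. -27.] [-10.  22.] bar ends [[-38.0, -59.0], [-17.0, 55.0]]
blob [ 73.6 174.8] [ 63 159  24  34 636]
blob [122.4 175.7] [  99  160   49   34 1150]
blob [260.4 275. ] [ 246  240   30   69 1710]
5 rows xyz [-0.001, -0.002, 0.028] rot [0.001, 0.0, -0.001] mm/row 9 deg/row 0.1
[ 0.11  0.42  1.41 -0.    1.32  0.09] err 0.000
```

Request:
{"method": "apply_moves", "body": {"xyz": [[-0.001, -0.002, 0.033], [-0.001, -0.002, 0.033], [-0.001, 0, 0.03], [-0.001, 0, 0.025], [0, 0, 0.01], [0, 0, 0.005]], "rot": [[0, 0, 0], [0, 0, 0], [0, 0, 0], [0, 0, 0], [0, 0, 0], [0, 0, 0]], "hand": [-1, -1, -1, -1, -1, -1]}}

```text
clock: 40.62
position: [0.6353, 0.1415, 0.1858]
ee_rot: [0.001, 0.701, 0.714, -0.0]
contact_force: [0.2, -0.2, -2.6]
width: 0.0126
gripper_force: 108.0
```

Run:
```python
from kin import *
now(); grip([.4,.3],2)
```

```text
t 40.62 p [0.6353 0.1415 0.1858] q [ 0.11  0.41  1.41 -0.    1.32  0.1 ] F [ 0.2 -0.2 -2.6] w 0.0126
expected box [-106.  -50.] [-53.   8.] bar ends [[-85.0, -85.0], [-62.0, 47.0]]
blob [107.4 182.9] [  81  165   56   38 1505]
blob [ 45.2 185.8] [ 31 167  30  40 988]
blob [260.4 275.1] [ 246  240   30   69 1729]
```

Request:
{"method": "apply_moves", "body": {"xyz": [[0, 0, 0.006], [0, 0, 0.004], [0, 0, 0]], "rot": [[0, 0, 0], [0, 0, 0], [0, 0, 0]], "hand": [-1, -1, -1]}}

```text
clock: 41.05
position: [0.6363, 0.1416, 0.1844]
ee_rot: [0.002, 0.701, 0.714, 0.001]
contact_force: [0.7, -0.0, 4.4]
width: 0.0122
gripper_force: 109.0
```

Contact came at TCP z 0.1844, against an expected 0.1835 for a seated bar. I release.

Request:
{"method": "apply_moves", "body": {"xyz": [[0, 0, 0], [0, 0, 0], [0, 0, 0], [0, 0, 0], [0, 0, 0]], "rot": [[0, 0, 0], [0, 0, 0], [0, 0, 0], [0, 0, 0], [0, 0, 0]], "hand": [-0.3, -0.3, -0.3, -0.3, -0.3]}}

```text
clock: 41.68
position: [0.6351, 0.1415, 0.1828]
ee_rot: [0.001, 0.701, 0.714, -0.0]
contact_force: [0.2, 0.2, 0.1]
width: 0.0302
gripper_force: 0.0
```

Request:
{"method": "apply_moves", "body": {"xyz": [[0, 0, -0.03], [0, 0, -0.04], [0, 0, -0.06], [0, 0, -0.08], [0, 0, -0.08], [0, 0, -0.07], [0, 0, 0]], "rot": [[0, 0, 0], [0, 0, 0], [0, 0, 0], [0, 0, 0], [0, 0, 0], [0, 0, 0], [0, 0, 0]], "hand": [-0.3, -0.3, -0.3, -0.3, -0.3, -0.3, -0.3]}}

```text
clock: 42.55
position: [0.6361, 0.1419, 0.2939]
ee_rot: [0.003, 0.701, 0.714, 0.002]
contact_force: [0.2, 0.1, -1.0]
width: 0.0299
gripper_force: 0.0
```

Run:
```python
from kin import *
now(); check(); grip([.6375,.1415],1.2)
# expected when seated: grip box for bar at .200
im,c,st=grab('wrist'); Rz=R.from_euler('z',1.2,degrees=True); P=proj(c,[Rz.apply([x,y,z])+[.6363,.1415,.09] for x in(-.007,.007) for y in (-.015,.015) for z in (.103,.123)]); print("seated box",P.min(0).round(),P.max(0).round())
legs([([.4675,.156,.24],-9.7,0,10),([.4675,.156,.094],-9.7,0,6)])
```

```text
t 42.55 p [0.6361 0.1419 0.2939] q [ 0.11  0.37  1.22 -0.    1.55  0.1 ] F [ 0.2  0.1 -1. ] w 0.0299
grey score 0.51 d(col,row) 0 0; red score 0.99 d(col,row) 0 0; L score 0.34 d(col,row) -15 -4; M score 0.13 d(col,row) 5 -7; R score 0.26 d(col,row) 15 11; rack score 0.37 d(col,row) 0 0; 
expected box [256. 159.] [269. 190.] bar ends [[263.0, 135.0], [263.0, 210.0]]
blob [108.3 160.2] [102 147  16  28 345]
blob [142.7 164.3] [124 151  39  28 827]
blob [262.9 202. ] [255 184  17  36 542]
blob [262.8 329.8] [256 314  15  31 386]
seated box [254. 179.] [273. 222.]
10 rows xyz [0.001, -0.056, 0.017] rot [0.0, 0.0, 0.018] mm/row 18 deg/row 1.1
6 rows xyz [0.0, 0.0, 0.081] rot [0.0, 0.0, 0.0] mm/row 24 deg/row 0.0
[ 0.18  0.15  1.66 -0.    1.34  0.35] err 0.000
[ 0.18  0.28  1.88 -0.    0.98  0.35] err 0.000
```

Request:
{"method": "apply_moves", "body": {"xyz": [[0, -0.056, 0.017], [0, -0.056, 0.017], [0, -0.056, 0.017], [0, -0.056, 0.017], [0, -0.056, 0.017], [0, -0.056, 0.017], [0, -0.056, 0.017], [0, -0.056, 0.017]], "rot": [[0, 0, 0], [0, 0, 0.018], [0, 0, 0.018], [0, 0, 0.022], [0, 0, 0.022], [0, 0, 0.022], [0, 0, 0.022], [0, 0, 0.022]], "hand": [-0.3, -0.3, -0.3, -0.3, 0.2, 0.2, 0.2, 0.2]}}

```text
clock: 43.7
position: [0.4996, 0.1464, 0.2485]
ee_rot: [0.001, 0.753, 0.658, -0.001]
contact_force: [0.5, 0.5, -0.6]
width: 0.0513
gripper_force: 0.0
```

Request:
{"method": "apply_moves", "body": {"xyz": [[0, -0.056, 0.017], [0, -0.056, 0.017], [0, 0, 0], [0, 0, 0]], "rot": [[0, 0, 0.018], [0, 0, 0.018], [0, 0, 0], [0, 0, 0]], "hand": [0.2, 0.2, 0.2, 0.2]}}

```text
clock: 44.2
position: [0.4682, 0.1513, 0.2394]
ee_rot: [0.002, 0.765, 0.644, 0.0]
contact_force: [0.9, 0.2, 0.3]
width: 0.0508
gripper_force: 0.0
```

Run:
```python
from kin import *
now(); check(); grip([.4675,.156],-9.7)
legs([([.4675,.156,.094],-9.7,0,6)])
```

```text
t 44.2 p [0.4682 0.1513 0.2394] q [ 0.17  0.14  1.66 -0.    1.34  0.35] F [0.9 0.2 0.3] w 0.0508
grey score 0.60 d(col,row) 0 0; red score 0.99 d(col,row) 0 0; L score 0.34 d(col,row) 7 0; M score 0.13 d(col,row) 9 -7; R score 0.26 d(col,row) 15 11; rack score 0.40 d(col,row) 0 0; 
expected box [251. 164.] [267. 201.] bar ends [[259.0, 135.0], [259.0, 223.0]]
blob [262.1 182.4] [ 241  167   44   33 1070]
blob [504.6 348.2] [491 328  21  39 424]
6 rows xyz [0.003, -0.001, 0.081] rot [0.0, 0.0, -0.0] mm/row 24 deg/row 0.0
[ 0.18  0.28  1.88 -0.    0.98  0.35] err 0.000
```

```bash
cat >> kin.py <<'E'
def rim(g,yaw):
    im,c,st=grab("wrist"); h=cv2.cvtColor(im,cv2.COLOR_RGB2HSV); m=cv2.inRange(h,(100,110,40),(125,255,255)); m[230:]=0
    d=cv2.distanceTransform(255-m,cv2.DIST_L2,5); n=np.linspace(0,1,40)
    L=np.vstack([np.c_[-.06+.118*n,0*n+.049],np.c_[-.06+.118*n,0*n-.049],np.c_[0*n+.059,-.049+.098*n]])
    def f(x):
        P=R.from_euler('z',x[2],degrees=True).apply(np.c_[L,np.full(len(L),.034)])+[x[0],x[1],0]; u=proj(c,P)
        ok=(u[:,0]>0)&(u[:,0]<511)&(u[:,1]>0)&(u[:,1]<228); v=cv2.remap(d,u[:,:1].astype(np.float32),u[:,1:].astype(np.float32),cv2.INTER_LINEAR)[:,0]; return np.where(ok,np.minimum(v,12),3)
    from scipy.optimize import minimize
    b=min((minimize(lambda x:f(x).mean(),[g[0]+a,g[1]+e,yaw+w],method="Nelder-Mead",options=dict(initial_simplex=[[g[0]+a,g[1]+e,yaw+w],[g[0]+a+.01,g[1]+e,yaw+w],[g[0]+a,g[1]+e+.01,yaw+w],[g[0]+a,g[1]+e,yaw+w+6]])) for a in (-.025,0,.025) for e in(-.025,0,.025) for w in (-8,8)),key=lambda r:r.fun)
    print("rim fit",b.x.round(4),"px",round(b.fun,2),"at prior",f([*g,yaw]).mean().round(2)); return im
E
python3 - <<'E'
from kin import *
im=rim([.4675,.156],-9.7)
for u,v in ((259,182),(262,190),(245,182),(278,182),(282,190),(259,172)): print((u,v),im[v,u],cv2.cvtColor(im[v:v+1,u:u+1],cv2.COLOR_RGB2HSV)[0,0])
E
```

```text
rim fit [ 0.4697  0.1556 -8.8651] px 0.15 at prior 0.23
(259, 182) [74 47 20] [ 15 186  74]
(262, 190) [73 50 28] [ 15 157  73]
(245, 182) [186  94  63] [  8 169 186]
(278, 182) [189 104  71] [  8 159 189]
(282, 190) [205 223 236] [103  33 236]
(259, 172) [75 50 31] [ 13 150  75]
```

Request:
{"method": "apply_moves", "body": {"xyz": [[0.003, 0, 0.081], [0.003, 0, 0.081], [0.003, 0, 0.081], [0.003, 0, 0.081], [0.002, 0, 0.081], [0.002, 0, 0.081], [0, 0, 0]], "rot": [[0, 0, 0], [0, 0, 0], [0, 0, 0], [0, 0, 0], [0, 0, 0], [0, 0, 0], [0, 0, 0]], "hand": [0.2, 0.2, 0.2, 0.2, 0.2, 0.2, 0.2], "force": 110}}

```text
clock: 45.22
position: [0.4678, 0.1554, 0.0923]
ee_rot: [0.0, 0.765, 0.644, -0.002]
contact_force: [0.4, -0.2, -0.7]
width: 0.0516
gripper_force: 0.0
```

Request:
{"method": "apply_moves", "body": {"xyz": [[0, 0, 0], [0, 0, 0], [0, 0, 0], [0, 0, 0], [0, 0, 0], [0, 0, 0]], "rot": [[0, 0, 0], [0, 0, 0], [0, 0, 0], [0, 0, 0], [0, 0, 0], [0, 0, 0]], "hand": [-1, -1, -1, -1, -1, -1], "force": 110}}

```text
clock: 45.98
position: [0.4703, 0.1558, 0.0949]
ee_rot: [0.002, 0.765, 0.644, 0.001]
contact_force: [2.5, -1.4, 6.5]
width: 0.0121
gripper_force: 108.1
```

Request:
{"method": "apply_moves", "body": {"xyz": [[0, 0, -0.02], [0, 0, -0.05], [0, 0, -0.08], [0, 0, -0.09], [0, 0, -0.1], [0, 0, -0.1], [0, 0, -0.1], [0, 0, -0.07]], "rot": [[0, 0, 0], [0, 0, 0], [0, 0, 0], [0, 0, 0], [0, 0, 0], [0, 0, 0], [0, 0, 0], [0, 0, 0]], "hand": [-1, -1, -1, -1, -1, -1, -1, -1]}}

```text
clock: 46.98
position: [0.4673, 0.1562, 0.2772]
ee_rot: [0.001, 0.765, 0.644, -0.001]
contact_force: [-0.2, 0.1, -4.7]
width: 0.0123
gripper_force: 107.5
```

Run:
```python
from kin import *
now(); check(); grip([.4,.3],2); p=pour([.425,-.332],-110)
legs([([.44,-.08,.275],-50,0,16),p[0][:3]+(16,)]+p[1:])
```

```text
t 46.98 p [0.4673 0.1562 0.2772] q [ 0.18  0.13  1.59 -0.    1.43  0.36] F [-0.2  0.1 -4.7] w 0.0123
grey score 0.54 d(col,row) 0 0; red score 0.99 d(col,row) 0 0; L score 0.38 d(col,row) 4 -10; M score 0.14 d(col,row) -12 -2; R score 0.26 d(col,row) 15 11; rack score 0.38 d(col,row) 0 0; 
expected box [149.  24.] [178.  64.] bar ends [[152.0, -2.0], [177.0, 91.0]]
blob [478.5 188.9] [465 170  24  39 667]
blob [282.1 227.2] [270 209  27  38 668]
blob [255.3 262. ] [ 228  211   48   95 2172]
blob [471.7 319.6] [458 301  24  35 474]
16 rows xyz [-0.047, 0.019, 0.001] rot [0.0, -0.0, 0.042] mm/row 15 deg/row 2.5
16 rows xyz [-0.015, 0.053, 0.002] rot [-0.003, -0.002, 0.062] mm/row 17 deg/row 3.8
8 rows xyz [0.0, -0.006, 0.044] rot [-0.035, 0.0, -0.0] mm/row 13 deg/row 2.1
12 rows xyz [-0.0, -0.014, 0.001] rot [-0.056, -0.0, 0.0] mm/row 4 deg/row 3.3
[-0.34  0.06  1.67  0.    1.41  0.54] err 0.000
[-0.76  0.19  1.52 -0.05  1.4   1.17] err 0.000
[-0.58  0.26  1.77 -0.39  1.06  1.53] err 0.000
[-0.14  0.54  1.93 -1.08  1.29  2.45] err 0.000
```

Request:
{"method": "apply_moves", "body": {"xyz": [[-0.03, 0.01, 0.001], [-0.047, 0.019, 0.001], [-0.047, 0.019, 0.001], [-0.047, 0.019, 0.001], [-0.047, 0.019, 0.001], [-0.047, 0.019, 0.001], [-0.047, 0.019, 0.001], [-0.047, 0.019, 0.001]], "rot": [[0, 0, 0.03], [0, 0, 0.042], [0, 0, 0.042], [0, 0, 0.042], [0, 0, 0.042], [0, 0, 0.042], [0, 0, 0.042], [0, 0, 0.042]], "hand": [-1, -1, -1, -1, -1, -1, -1, -1]}}

```text
clock: 48.08
position: [0.4749, 0.0398, 0.2747]
ee_rot: [0.001, 0.864, 0.504, 0.0]
contact_force: [0.6, -0.4, -2.4]
width: 0.012
gripper_force: 107.5
```

Request:
{"method": "apply_moves", "body": {"xyz": [[-0.047, 0.019, 0.001], [-0.047, 0.019, 0.001], [-0.047, 0.019, 0.001], [-0.047, 0.019, 0.001], [-0.047, 0.019, 0.001], [-0.047, 0.019, 0.001], [-0.047, 0.019, 0.001], [-0.047, 0.019, 0.001]], "rot": [[0, 0, 0.042], [0, 0, 0.042], [0, 0, 0.042], [0, 0, 0.042], [0, 0, 0.042], [0, 0, 0.042], [0, 0, 0.042], [0, 0, 0.045]], "hand": [-1, -1, -1, -1, -1, -1, -1, -1]}}

```text
clock: 49.08
position: [0.441, -0.0764, 0.2724]
ee_rot: [0.001, 0.939, 0.343, 0.0]
contact_force: [0.7, -0.2, -4.4]
width: 0.0121
gripper_force: 107.5
```

Run:
```python
from kin import *
now(); im=check()
h=cv2.cvtColor(im,cv2.COLOR_BGR2HSV); m=cv2.inRange(h,(0,170,60),(6,255,255))|cv2.inRange(h,(174,170,60),(180,255,255)); n,_,s,c=cv2.connectedComponentsWithStats(m); i=1+s[1:,4].argmax(); print("red crate box",s[i],c[i])
p=pour([.425,-.332],-110); legs([p[0][:3]+(16,)]+p[1:])
```

```text
t 49.08 p [ 0.441  -0.0764  0.2724] q [-0.33  0.06  1.68 -0.    1.4   0.54] F [ 0.7 -0.2 -4.4] w 0.0121
grey score 0.75 d(col,row) 0 0; red score 0.98 d(col,row) 0 0; L score 0.27 d(col,row) -11 -12; M score 0.20 d(col,row) 15 0; R score 0.25 d(col,row) 9 8; rack score 0.42 d(col,row) 0 0; 
red crate box [ 330  216   64   58 3098] [360.80148483 245.03034216]
16 rows xyz [-0.015, 0.053, 0.002] rot [-0.003, -0.002, 0.063] mm/row 17 deg/row 3.8
8 rows xyz [0.0, -0.006, 0.044] rot [-0.035, 0.0, -0.0] mm/row 13 deg/row 2.1
12 rows xyz [-0.0, -0.014, 0.001] rot [-0.056, -0.0, 0.0] mm/row 4 deg/row 3.3
[-0.76  0.19  1.52 -0.05  1.4   1.17] err 0.000
[-0.58  0.26  1.77 -0.39  1.06  1.53] err 0.000
[-0.14  0.54  1.93 -1.08  1.29  2.45] err 0.000
```

Request:
{"method": "apply_moves", "body": {"xyz": [[-0.015, 0.053, 0.002], [-0.015, 0.053, 0.002], [-0.015, 0.053, 0.002], [-0.015, 0.053, 0.002], [-0.015, 0.053, 0.002], [-0.015, 0.053, 0.002], [-0.015, 0.053, 0.002], [-0.015, 0.053, 0.002]], "rot": [[-0.003, -0.002, 0.063], [-0.003, -0.002, 0.063], [-0.003, -0.002, 0.063], [-0.003, -0.002, 0.063], [-0.003, -0.002, 0.063], [-0.003, -0.002, 0.063], [-0.003, -0.002, 0.063], [-0.003, -0.002, 0.063]], "hand": [-1, -1, -1, -1, -1, -1, -1, -1]}}

```text
clock: 50.12
position: [0.4671, -0.2042, 0.2695]
ee_rot: [0.015, 0.996, 0.087, -0.003]
contact_force: [0.0, 0.9, -3.9]
width: 0.0122
gripper_force: 107.6
```

Request:
{"method": "apply_moves", "body": {"xyz": [[-0.015, 0.053, 0.002], [-0.015, 0.053, 0.002], [-0.015, 0.053, 0.002], [-0.015, 0.053, 0.002], [-0.015, 0.053, 0.002], [-0.015, 0.053, 0.002], [-0.015, 0.053, 0.002], [-0.015, 0.053, 0.002]], "rot": [[-0.003, -0.002, 0.063], [-0.003, -0.002, 0.063], [-0.003, -0.002, 0.063], [-0.003, -0.002, 0.063], [-0.003, -0.002, 0.063], [-0.003, -0.002, 0.063], [-0.003, -0.002, 0.063], [-0.003, -0.002, 0.063]], "hand": [-1, -1, -1, -1, -1, -1, -1, -1]}}

```text
clock: 51.12
position: [0.4244, -0.3278, 0.2705]
ee_rot: [0.029, 0.984, -0.176, -0.006]
contact_force: [1.2, -0.4, -2.6]
width: 0.0123
gripper_force: 107.6
```

Run:
```python
from kin import *
now(); legs(pour([.425,-.332],-110)[1:])
im,c,st=grab('side'); h=cv2.cvtColor(im,cv2.COLOR_RGB2HSV); m=cv2.inRange(h,(0,170,60),(6,255,255))|cv2.inRange(h,(174,170,60),(180,255,255)); n,_,s,ce=cv2.connectedComponentsWithStats(m); i=1+s[1:,4].argmax()
print("side red box",s[i],"expected rim",proj(c,[[.508,-.243,.075],[.33,-.238,.075],[.518,-.42,.075],[.346,-.427,.075]]).round().tolist())
```

```text
t 51.12 p [ 0.4244 -0.3278  0.2705] q [-0.75  0.19  1.53 -0.05  1.4   1.18] F [ 1.2 -0.4 -2.6] w 0.0123
8 rows xyz [0.001, -0.004, 0.045] rot [-0.035, 0.0, -0.001] mm/row 14 deg/row 2.1
12 rows xyz [-0.0, -0.014, 0.001] rot [-0.056, -0.0, 0.0] mm/row 4 deg/row 3.3
[-0.58  0.26  1.77 -0.39  1.06  1.53] err 0.000
[-0.14  0.54  1.93 -1.08  1.29  2.45] err 0.000
side red box [ 192  288   89   96 3971] expected rim [[257.0, 287.0], [182.0, 300.0], [279.0, 363.0], [197.0, 385.0]]
```

Request:
{"method": "apply_moves", "body": {"xyz": [[0.001, -0.004, 0.045], [0.001, -0.004, 0.045], [0.001, -0.004, 0.045], [0.001, -0.004, 0.045], [0.001, -0.004, 0.045], [0.001, -0.004, 0.045], [0.001, -0.004, 0.045], [0.001, -0.004, 0.045]], "rot": [[-0.035, 0, 0], [-0.035, 0, 0], [-0.035, 0, 0], [-0.035, 0, 0], [-0.035, 0, 0], [-0.035, 0, 0], [-0.035, 0, 0], [-0.035, 0, 0]], "hand": [-1, -1, -1, -1, -1, -1, -1, -1]}}

```text
clock: 52.18
position: [0.4235, -0.3375, 0.1625]
ee_rot: [0.172, 0.969, -0.172, -0.031]
contact_force: [0.0, -0.3, -4.0]
width: 0.012
gripper_force: 107.6
```

Request:
{"method": "apply_moves", "body": {"xyz": [[0, -0.014, 0.001], [0, -0.014, 0.001], [0, -0.014, 0.001], [0, -0.014, 0.001], [0, -0.014, 0.001], [0, -0.014, 0.001]], "rot": [[-0.056, 0, 0], [-0.056, 0, 0], [-0.056, 0, 0], [-0.056, 0, 0], [-0.056, 0, 0], [-0.056, 0, 0]], "hand": [-1, -1, -1, -1, -1, -1]}}

```text
clock: 52.92
position: [0.4312, -0.3173, 0.149]
ee_rot: [0.339, 0.924, -0.164, -0.06]
contact_force: [-0.2, 0.7, -3.6]
width: 0.0121
gripper_force: 107.8
```

Request:
{"method": "apply_moves", "body": {"xyz": [[0, -0.014, 0.001], [0, -0.014, 0.001], [0, -0.014, 0.001], [0, -0.014, 0.001], [0, -0.014, 0.001], [0, -0.014, 0.001], [0, 0, 0], [0, 0, 0]], "rot": [[-0.056, 0, 0], [-0.056, 0, 0], [-0.056, 0, 0], [-0.056, 0, 0], [-0.056, 0, 0], [-0.056, 0, 0], [0, 0, 0], [0, 0, 0]], "hand": [-1, -1, -1, -1, -1, -1, -1, -1]}}

```text
clock: 53.92
position: [0.4362, -0.3039, 0.1295]
ee_rot: [0.495, 0.851, -0.151, -0.088]
contact_force: [0.6, 0.1, -2.0]
width: 0.0121
gripper_force: 108.1
```

Run:
```python
from kin import *
now(); grip([.4,.3],2)
im=cv2.imread('pics/raw.png'); h=cv2.cvtColor(im,cv2.COLOR_BGR2HSV)
# sherd colour (hue 5..12, bright or dark) on pan floor window vs left of it
m=cv2.inRange(h,(3,110,40),(14,255,255)); print("floor window",int((m[150:235,190:335]>0).sum()),"left",int((m[100:300,60:186]>0).sum())); print([im[200,u].tolist() for u in range(130,340,15)])
legs([([.434,-.303,.22],-110,60,5),([.44,-.30,.27],-110,0,8),([.50,-.12,.272],1.2,0,20)])
```

```text
t 53.92 p [ 0.4362 -0.3039  0.1295] q [-0.14  0.54  1.92 -1.08  1.3   2.45] F [ 0.6  0.1 -2. ] w 0.0121
expected box [ 539. -220.] [ 563. -200.] bar ends [[548.0, -201.0], [558.0, -218.0]]
blob [474.   19.8] [ 434    0   78   50 2742]
blob [160.3 236.8] [ 121  210   80   56 3231]
blob [260.3 272.4] [ 245  238   32   68 1761]
blob [397.  285.5] [ 307  248  145   90 5140]
blob [369.  334.4] [360 325  20  21 135]
floor window 99 left 3626
[[40, 45, 221], [43, 50, 223], [46, 50, 224], [15, 16, 109], [206, 224, 230], [205, 222, 229], [203, 222, 228], [204, 223, 227], [97, 107, 109], [175, 185, 186], [154, 168, 174], [153, 167, 174], [153, 166, 176], [154, 167, 175]]
5 rows xyz [-0.002, 0.052, -0.03] rot [0.001, 0.0, -0.0] mm/row 18 deg/row 0.1
8 rows xyz [0.002, 0.01, -0.019] rot [0.125, 0.0, 0.0] mm/row 7 deg/row 7.5
20 rows xyz [0.029, -0.023, -0.0] rot [0.0, 0.0, -0.093] mm/row 11 deg/row 5.6
[-0.14  0.41  1.85 -1.04  1.39  2.26] err 0.000
[-0.73  0.19  1.52  0.    1.43  1.19] err 0.000
[-0.37  0.16  1.56  0.    1.42 -0.39] err 0.000
```

The red sherd is out, at (160,237) beside the bare white floor. I lift away and head for hook 3.

Request:
{"method": "apply_moves", "body": {"xyz": [[0, 0.052, -0.03], [0, 0.052, -0.03], [0, 0.052, -0.03], [0, 0.052, -0.03], [0, 0.052, -0.03]], "rot": [[0, 0, 0], [0, 0, 0], [0, 0, 0], [0, 0, 0], [0, 0, 0]], "hand": [-1, -1, -1, -1, -1]}}

```text
clock: 54.6
position: [0.4357, -0.3034, 0.2209]
ee_rot: [0.496, 0.851, -0.151, -0.088]
contact_force: [0.1, 0.1, -2.3]
width: 0.0122
gripper_force: 108.0
```

Request:
{"method": "apply_moves", "body": {"xyz": [[0.002, 0.01, -0.019], [0.002, 0.01, -0.019], [0.002, 0.01, -0.019], [0.002, 0.01, -0.019], [0.002, 0.01, -0.019], [0.002, 0.01, -0.019], [0.002, 0.01, -0.019], [0.002, 0.01, -0.019]], "rot": [[0.125, 0, 0], [0.125, 0, 0], [0.125, 0, 0], [0.125, 0, 0], [0.125, 0, 0], [0.125, 0, 0], [0.125, 0, 0], [0.125, 0, 0]], "hand": [-1, -1, -1, -1, -1, -1, -1, -1]}}

```text
clock: 55.6
position: [0.4411, -0.2995, 0.2698]
ee_rot: [0.003, 0.985, -0.174, -0.002]
contact_force: [-0.7, 0.6, -4.5]
width: 0.0121
gripper_force: 107.9
```

Run:
```python
from kin import *
now(); grip([.4,.3],2); legs([([.50,-.12,.272],1.2,0,20)])
im=cv2.imread('pics/raw.png'); h=cv2.cvtColor(im,cv2.COLOR_BGR2HSV); print("sherd colour on pan floor",int((cv2.inRange(h,(3,110,40),(14,255,255))[150:230,190:335]>0).sum()),"white-ish",int((im[150:230,190:335].min(2)>90).sum()))
```

```text
t 55.6 p [ 0.4411 -0.2995  0.2698] q [-0.72  0.19  1.52 -0.01  1.43  1.2 ] F [-0.7  0.6 -4.5] w 0.0121
expected box [-135.  335.] [-104.  356.] bar ends [[-134.0, 350.0], [-100.0, 338.0]]
blob [260.2 274.6] [ 246  243   29   63 1551]
blob [492.5 347.7] [ 457  325   55   52 1111]
20 rows xyz [0.029, -0.024, -0.0] rot [0.0, 0.0, -0.093] mm/row 11 deg/row 5.6
[-0.37  0.16  1.56  0.    1.42 -0.39] err 0.000
sherd colour on pan floor 0 white-ish 10707
```

Request:
{"method": "apply_moves", "body": {"xyz": [[0.029, -0.024, 0], [0.029, -0.024, 0], [0.029, -0.024, 0], [0.029, -0.024, 0], [0.029, -0.024, 0], [0.029, -0.024, 0], [0.029, -0.024, 0], [0.029, -0.024, 0]], "rot": [[0, 0, -0.093], [0, 0, -0.093], [0, 0, -0.093], [0, 0, -0.093], [0, 0, -0.093], [0, 0, -0.093], [0, 0, -0.093], [0, 0, -0.093]], "hand": [-1, -1, -1, -1, -1, -1, -1, -1]}}

```text
clock: 56.65
position: [0.5099, -0.2437, 0.2677]
ee_rot: [0.004, 0.977, 0.214, -0.005]
contact_force: [-0.2, -0.1, -3.2]
width: 0.012
gripper_force: 108.0
```

Request:
{"method": "apply_moves", "body": {"xyz": [[0.029, -0.024, 0], [0.029, -0.024, 0], [0.029, -0.024, 0], [0.029, -0.024, 0], [0.029, -0.024, 0], [0.029, -0.024, 0], [0.029, -0.024, 0], [0.029, -0.024, 0]], "rot": [[0, 0, -0.093], [0, 0, -0.093], [0, 0, -0.093], [0, 0, -0.093], [0, 0, -0.093], [0, 0, -0.093], [0, 0, -0.093], [0, 0, -0.093]], "hand": [-1, -1, -1, -1, -1, -1, -1, -1]}}

```text
clock: 57.65
position: [0.5193, -0.1562, 0.267]
ee_rot: [0.002, 0.822, 0.569, -0.006]
contact_force: [-0.6, 0.4, -2.8]
width: 0.0121
gripper_force: 108.0
```

Request:
{"method": "apply_moves", "body": {"xyz": [[0.029, -0.024, 0], [0.029, -0.024, 0], [0.029, -0.024, 0], [0.029, -0.024, 0], [0, 0, 0], [0, 0, 0]], "rot": [[0, 0, -0.093], [0, 0, -0.093], [0, 0, -0.093], [0, 0, -0.093], [0, 0, 0], [0, 0, 0]], "hand": [-1, -1, -1, -1, -1, -1]}}

```text
clock: 58.4
position: [0.5, -0.1171, 0.267]
ee_rot: [0.002, 0.698, 0.716, -0.005]
contact_force: [0.1, 0.3, -2.3]
width: 0.0124
gripper_force: 108.1
```

Run:
```python
from kin import *
now(); check(); grip([.4,.3],2); tips(-.13)
legs([([.5445,-.12,.2265],1.2,0,5),([.6415,-.12,.2265],1.2,0,8)])
```

```text
t 58.4 p [ 0.5    -0.1171  0.267 ] q [-0.36  0.17  1.57 -0.01  1.41 -0.38] F [ 0.1  0.3 -2.3] w 0.0124
grey score 0.75 d(col,row) 0 0; red score 0.93 d(col,row) 0 0; L score 0.27 d(col,row) -11 -12; M score 0.24 d(col,row) 7 -7; R score 0.38 d(col,row) 11 2; rack score 0.27 d(col,row) 0 0; 
expected box [ 142. -306.] [ 166. -286.] bar ends [[164.0, -301.0], [152.0, -269.0]]
blob [491.8  22. ] [ 476    0   32   47 1048]
blob [260.2 273.4] [ 246  239   30   68 1637]
blob [197.4 282.1] [188 276  22  14 190]
blob [369.3 334.5] [360 325  20  21 150]
[(46.2983, 0.0, 0.003, 59.0), (45.222, -0.001, 0.003, 60.0), (43.7697, 0.001, 0.003, 58.0), (40.9311, -0.002, 0.003, 60.0)]
5 rows xyz [-0.002, 0.029, 0.027] rot [-0.001, 0.002, 0.001] mm/row 12 deg/row 0.1
8 rows xyz [-0.001, 0.04, 0.0] rot [0.0, 0.0, 0.0] mm/row 12 deg/row 0.0
[-0.34  0.25  1.55  0.    1.34 -0.36] err 0.000
[-0.29  0.4   1.33  0.    1.41 -0.31] err 0.000
```

Request:
{"method": "apply_moves", "body": {"xyz": [[-0.001, 0.029, 0.027], [-0.001, 0.029, 0.027], [-0.001, 0.029, 0.027], [-0.001, 0.028, 0.027], [-0.001, 0.028, 0.027], [0, 0, 0]], "rot": [[-0.001, 0.002, 0.001], [-0.001, 0.002, 0.001], [-0.001, 0.002, 0.001], [-0.001, 0.002, 0.001], [-0.001, 0.002, 0.001], [0, 0, 0]], "hand": [-1, -1, -1, -1, -1, -1]}}

```text
clock: 59.3
position: [0.5433, -0.1174, 0.2252]
ee_rot: [-0.001, 0.7, 0.714, 0.001]
contact_force: [0.2, -0.1, -3.5]
width: 0.0126
gripper_force: 108.1
```

Request:
{"method": "apply_moves", "body": {"xyz": [[-0.001, 0.04, 0], [-0.001, 0.04, 0], [-0.001, 0.04, 0], [-0.001, 0.04, 0], [-0.001, 0.04, 0], [-0.001, 0.04, 0], [-0.001, 0.04, 0], [-0.001, 0.04, 0]], "rot": [[0, 0, 0], [0, 0, 0], [0, 0, 0], [0, 0, 0], [0, 0, 0], [0, 0, 0], [0, 0, 0], [0, 0, 0]], "hand": [-1, -1, -1, -1, -1, -1, -1, -1]}}

```text
clock: 60.3
position: [0.6399, -0.1179, 0.2262]
ee_rot: [-0.001, 0.7, 0.714, 0.001]
contact_force: [0.4, 0.6, -2.0]
width: 0.0122
gripper_force: 108.1
```

Run:
```python
from kin import *
now(); legs([([.6415,-.119,.187],1.2,0,5)])
```

```text
t 60.3 p [ 0.6399 -0.1179  0.2262] q [-0.29  0.39  1.34  0.    1.41 -0.31] F [ 0.4  0.6 -2. ] w 0.0122
5 rows xyz [-0.001, 0.001, 0.026] rot [0.0, -0.001, -0.0] mm/row 8 deg/row 0.0
[-0.29  0.42  1.4  -0.    1.33 -0.31] err 0.000
```

Request:
{"method": "apply_moves", "body": {"xyz": [[-0.001, 0.001, 0.033], [-0.001, 0.001, 0.033], [-0.001, 0.001, 0.033], [-0.001, 0.001, 0.025], [0, 0, 0.01], [0, 0, 0]], "rot": [[0, 0, 0], [0, 0, 0], [0, 0, 0], [0, 0, 0], [0, 0, 0], [0, 0, 0]], "hand": [-1, -1, -1, -1, -1, -1]}}

```text
clock: 61.05
position: [0.6405, -0.1191, 0.1863]
ee_rot: [-0.0, 0.7, 0.714, 0.001]
contact_force: [-0.0, -0.6, -2.7]
width: 0.0119
gripper_force: 108.4
```

Request:
{"method": "apply_moves", "body": {"xyz": [[0, 0, 0.006], [0, 0, 0]], "rot": [[0, 0, 0], [0, 0, 0]], "hand": [-1, -1]}}

```text
clock: 61.3
position: [0.6413, -0.1191, 0.1854]
ee_rot: [0.001, 0.7, 0.714, 0.002]
contact_force: [0.7, -0.0, 1.5]
width: 0.0125
gripper_force: 108.9
```

Request:
{"method": "apply_moves", "body": {"xyz": [[0, 0, 0.004], [0, 0, 0], [0, 0, 0], [0, 0, 0], [0, 0, 0], [0, 0, 0], [0, 0, 0]], "rot": [[0, 0, 0], [0, 0, 0], [0, 0, 0], [0, 0, 0], [0, 0, 0], [0, 0, 0], [0, 0, 0]], "hand": [-1, -1, -0.3, -0.3, -0.3, -0.3, -0.3]}}

```text
clock: 62.18
position: [0.6403, -0.119, 0.183]
ee_rot: [-0.001, 0.7, 0.714, 0.001]
contact_force: [0.0, -0.6, -0.9]
width: 0.03
gripper_force: 0.0
```

Request:
{"method": "apply_moves", "body": {"xyz": [[0, 0, -0.03], [0, 0, -0.04], [0, 0, -0.06], [0, 0, -0.08], [0, 0, -0.08], [0, 0, -0.08], [0, -0.1, -0.05], [0, -0.15, 0]], "rot": [[0, 0, 0], [0, 0, 0], [0, 0, 0], [0, 0, 0], [0, 0, 0], [0, 0, 0], [0, 0, 0], [0, 0, 0]], "hand": [-0.3, -0.3, -0.3, -0.3, -0.3, -0.3, -0.3, -0.3]}}

```text
clock: 63.18
position: [0.5662, -0.1213, 0.3113]
ee_rot: [0.002, 0.7, 0.714, 0.002]
contact_force: [-0.3, -0.5, -0.1]
width: 0.0301
gripper_force: 0.0
```

Request:
{"method": "apply_moves", "body": {"xyz": [[0, -0.15, -0.05], [0, -0.15, -0.05], [0, -0.15, -0.05], [0, -0.15, -0.05], [0, -0.1, 0], [0, -0.05, 0], [0, 0, 0], [0, 0, 0]], "rot": [[0, 0, 0], [0, 0, 0], [0, 0, 0], [0, 0, 0], [0, 0, 0], [0, 0, 0], [0, 0, 0], [0, 0, 0]], "hand": [-0.3, -0.3, -0.3, -0.3, -0.3, -0.3, -0.3, -0.3]}}

```text
clock: 64.18
position: [0.3412, -0.1257, 0.3688]
ee_rot: [-0.0, 0.7, 0.714, 0.002]
contact_force: [-0.2, 1.1, -0.4]
width: 0.0297
gripper_force: 0.0
```

Run:
```python
from kin import *
now(); im=check()
s,_,_=grab('side'); o=np.zeros((600,800,3),np.uint8)
o[:300,:]=cv2.resize(im[135:285,110:400],(800,300)) if False else cv2.resize(im[140:280,110:400],(800,300)); o[300:]=cv2.resize(s[100:384,160:400,::-1],(350,300))[:, :].repeat(1,0) if False else np.hstack([cv2.resize(s[100:384,160:400,::-1],(400,300)),cv2.resize(grab('wrist')[0][:,:,::-1],(400,300))])
cv2.imwrite('pics/final.png',o)
```

```text
t 64.17 p [ 0.3412 -0.1257  0.3688] q [-0.55 -0.11  1.61  0.    1.64 -0.57] F [-0.2  1.1 -0.4] w 0.0297
grey score 0.75 d(col,row) 0 0; red score 0.38 d(col,row) 0 0; L score 0.27 d(col,row) -12 -12; M score 0.15 d(col,row) -13 -2; R score 0.29 d(col,row) -15 9; rack score 0.39 d(col,row) 0 0;
```

View pics/final.png

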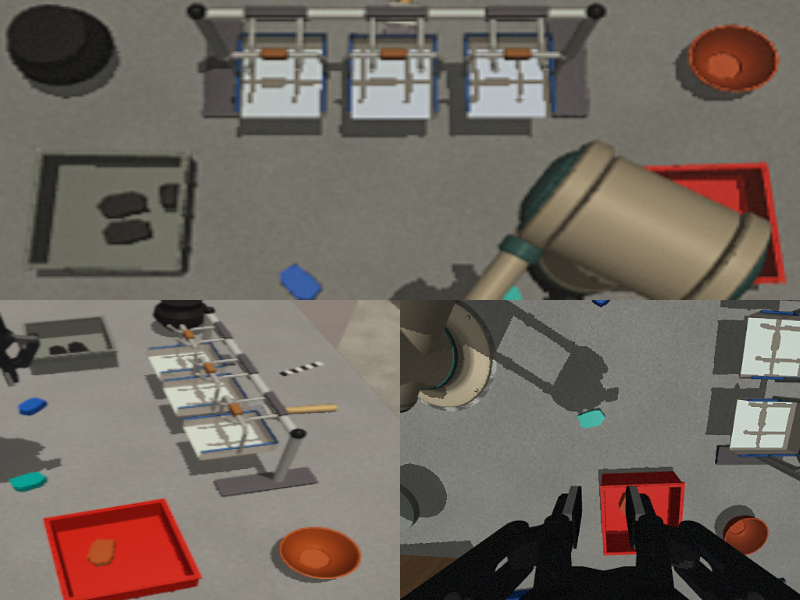

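The composite shows all three empty pans hanging level on the rack. The grey crate holds three black sherds (top view, (123,205), (128,232), (170,197)) and the red crate holds one red sherd (side view, (101,552)). The bystanders and decoys are untouched, so I hand in.

```bash
python3 -c "
from rig import job
print(job.sign_off())"
```

```text
the job is handed in; nothing more can be done
None
```

The job is handed in at about 64 s on the robot's clock: the three black sherds are in the grey crate, the single red one is in the red crate, and each emptied pan hangs level on its own hook.

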